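# Touch-test a repaired tablet screen with the spring-tipped stylus

### The job

Touch-test the repaired tablet on the tilting stand: take the spring-tipped test stylus out of the tool rack without disturbing the other rack tools, the bottle or the tweezers, and press its rubber tip gently onto the screen inside the ring, at the cross in its middle, with the stylus square to the glass and the tip pushed about half-way in against its spring. Touch the tablet with nothing but the rubber tip, never push hard on the glass, and finish while holding the stylus still there in the gripper.

Things in the scene. Friction and masses are not known exactly. Their poses are not given: they have to be found in the camera images.
- stylus_grip (a point): Grip point of the test stylus, on the axis of its round aluminium barrel (16 mm diameter), 45 mm above the underside of its black collar (22 mm wide, 6 mm high), 41 mm below its top, 85 mm above the free rubber tip's end. z: along the stylus, away from the tip. It stands upright in the rack, collar on the rack's top, 40 mm down in its socket, the tallest tool; about 70 g.
- nib_tip (a point): The very end of the stylus's round rubber tip (8 mm in diameter, domed), at the lower end of the stylus, on its axis. z axis as the stylus.
- nib (a joint): How far the rubber tip is pushed into the stylus: 0 m free, 0.010 m fully in (hard stop). The spring needs 0.4 N to start and rises by 0.4 N per mm: about 2.4 N half-way in, 4.4 N fully in.
- ring (a point): Middle of the black ring (25 mm outside, 20 mm inside diameter) with a small cross in it, drawn on the tablet's lit screen: the only ring, anywhere in the middle part (other marks: a thin grid, four small corner squares). The point lies on the glass; z stands square to the glass, out of it; x runs up the slope, y along the screen's long side.
- stand: Fixed base plate of the folding aluminium stand, 200 mm (x) by 190 mm (y), 8 mm thick; origin at the centre of its underside; the hinge lies along y, 98 mm from the origin towards -x and 22 mm up.
- tablet: The tablet with the stand's tilting plate under it: tablet 172 mm (x, up the slope) by 244 mm (y) by 8 mm, black frame, lit pale screen 148 x 216 mm. Origin on the plate's hinge line; the tablet's glass is centred 92 mm along x and 15.5 mm along z from it. Tilted 9 to 24 degrees; the stiff hinge does not give under light pushes.
- rack: Fixed white tool rack, a block 56 mm (x) by 176 mm (y) by 55 mm high, with three sockets in its top in a row along y, 58 mm apart, the middle one at the centre; each 14 mm in diameter and 48 mm deep. Origin at the centre of its underside.
- driver_mid (a point): Small screwdriver standing in another socket of the rack: fat waisted black handle 25 mm across at the widest with a steel swivel cap, 64 mm above the rack's top. Point half-way up its handle. Leave it.
- scraper_mid (a point): Flat scraper standing in another socket of the rack: flat grey handle 10 x 28 mm, 54 mm above the rack's top. Point half-way up its handle. Leave it.
- spirit: Closed white cleaner bottle, 48 mm in diameter, 100 mm high, standing between and beyond the stand and the rack; origin at the centre of its underside. Leave it.
- tweezers: Steel tweezers lying on the desk between the stand and the rack, 140 mm long (x), 9 mm wide, 4 mm high; origin in the underside, 13 mm from the middle. Leave it.

How it is judged:
By the outcome, as a careful person would: the job done as asked, in the order asked, and still so for the second after the job is handed in, while the arm keeps its last pose, push and grip.
It also fails if it takes over 42 s, if anything falls off the work surface, if the arm or the gripper's body presses on something with over 40 N, if the wrist force passes 120 N, or if a joint passes its speed limit or range.

### The arm

A 6-joint arm with a two-finger parallel gripper is mounted at the origin on the work surface. World frame = base frame: x ahead of the robot, y to its left, z up, the work surface at z = 0. Lengths are in mm, angles in rad, forces in N, time in s.
With the tool pointing down it reaches from about 400 to 925 mm from the base axis. Payload 12.5 kg.
Tool frame: the origin (TCP) lies at the very end of the fingers, on their centre line; the grasp point (between the pads) lies 19 mm behind it; z points along the fingers, y is the direction in which the jaws open and shut (so a half turn about z gives the same grasp; the last joint's range is limited). The gripper opens to 95 mm and grips with 3 to 60 N. Pads are 20 mm wide; open, the fingers measure 119 mm over their backs; the gripper's body (75 mm by 180 mm) begins 59 mm behind the grasp point.
Start: joints at [-1.291, 0.491, 1.559, -0, 1.092, -0.106], TCP at [235.212, -579.072, 192.161] pointing down, gripper open.
Joint ranges: [-3.1, 3.1], [-0.84, 2.19], [0.05, 2.79], [-1.13, 4.28], [0.06, 2.93], [-2.69, 2.69]. Speed limits (rad/s): [2.22, 2.22, 2.79, 3.14, 3.14, 3.14].

### API

Orientations are given as [roll, pitch, yaw] about the fixed x, y, z axes, in that order (R = Rz(yaw) Ry(pitch) Rx(roll)).
In Python, from cell import env gives the robot as it stands. The module is installed in compiled form; this text tells all that it offers.
- The arm moves only by the tool arm_command, never from a script. Its argument "deltas" is a list that holds one entry, the list of rows, each a list of 5 numbers: the closure, from 0 (fully open) to 1 (shut), then the shift along the world's x, y, z as a fraction of full scale, then the turn about the world's z as a fraction of full scale. In form: [[[grip, dx, dy, dz, twist], ...]]. A call has 1 to 12 rows; each row shifts and turns the pose as measured when the row begins; what a row does not reach is not made up. Full scale, the value 1, is 100 mm for a shift and pi/4 rad for a turn. A row lasts 1/12 s, in which the tool goes at most 41.7 mm and 7.16 degrees, less where a joint would pass 70% of its speed; a pose out of reach is approached as far as the arm can. A call with a number of a shift or a turn outside -1 to 1 is refused whole. A call with a gripper value outside its range is refused whole. The fingers move at their own pace and stop on an object; the grip force is fixed at half the most. Time passes only in rows, so rows that do not move let the fingers close. It gives the time, the measured TCP pose, the force and the opening at its end, in the units of the state.
- env.state(): the state, without advancing time (a new reading comes with each control period).
- env.read_camera(name): name is "scene" or "side" or "wrist"; returns a dict with "frame" (420x560x3 uint8, red, green, blue), "fx", "fy", "cx", "cy" (pixels), "R" (3x3) and "t" (3): a world point X has camera coordinates R X + t; the wrist camera has in their place "tool_from_camera" (4x4, takes a point from camera to tool coordinates, whose origin is the TCP and whose axes are the flange's). Camera axes: x right, y down, z forward; pixel columns grow to the right and rows downward; lengths in mm; the calibration is good to about 2 mm. The wrist camera is an equidistant fisheye: a pixel r from the principal point sees the ray r / f radians off the axis. A picture is of the moment at which its call begins: read the wrist's pose just before it. There is no depth.
- env.job_done(): hands the job in, once; it reports no verdict.
The state is a dict: "t": time; "joints": joint angles; "qvel": joint speeds; "tau": joint torques, N m; "eef_pos": TCP position; "tcp_rot": TCP orientation; "ft_force": force on the tool from outside, world axes, zero at the start; "moment": the same for the moment, N m; "opening": opening from 0.0 (shut) to 1.0 (fully open).
Only numpy, scipy, OpenCV 4.12 (cv2) and the standard library are available. Lean on these libraries where they do the work, as an engineer would, in place of code of your own. Each camera call takes 0.05 s, during which the arm holds its last target.

## Working session

There is one attempt and no reset: what is moved stays moved. The work goes in short steps, Python scripts to look and compute and a tool call to move; the robot and the scene stay as the last step left them, time stands still between calls to the robot, and variables do not carry over. Pictures are saved under pics/ and viewed, and the job is handed in when it is done.

Besides the shell and the picture viewer there is one more tool, called after ">>>" as a command line: name --argument value ..., lists and objects as JSON in quotes. arm_command: Moves the arm, as the interface text tells. Its arguments: {"type":"object","properties":{"deltas":{"type":"array","items":{"type":"array","items":{"type":"array","items":{"type":"number","minimum":-1,"maximum":1}}}}},"required":["deltas"]}

```bash
mkdir -p pics; cat > h.py <<'E'
import numpy as np, cv2
from cell import env
from scipy.spatial.transform import Rotation as Ro
def snap(n,tag):
    s=env.state(); c=env.read_camera(n); cv2.imwrite(f'pics/{tag}.png',c['frame'][:,:,::-1]); np.savez(f'pics/{tag}.npz',eef=s['eef_pos'],rot=s['tcp_rot'],**c); return c
def ray(c,u,v):
    d=np.array([(u-c['cx'])/c['fx'],(v-c['cy'])/c['fy'],1.]);R=np.array(c['R']);t=np.array(c['t'])
    d=R.T@d; return -R.T@t, d/np.linalg.norm(d)
def plane(c,u,v,z):
    o,d=ray(c,u,v); return o+d*(z-o[2])/d[2]
def wray(c,u,v,):
    f=c['fx'];x=(u-c['cx'])/c['fx'];y=(v-c['cy'])/c['fy'];th=np.hypot(x,y)
    d=np.array([x/th*np.sin(th),y/th*np.sin(th),np.cos(th)]) if th>0 else np.array([0,0,1.])
    T=np.array(c['tool_from_camera']);R=Ro.from_euler('xyz',c['rot']).as_matrix()
    return R@T[:3,3]+c['eef'],R@T[:3,:3]@d
def tri(a,b):
    (o1,d1),(o2,d2)=a,b
    A=np.stack([d1,-d2],1);s=np.linalg.lstsq(A,o2-o1,rcond=None)[0]
    p,q=o1+s[0]*d1,o2+s[1]*d2
    return (p+q)/2,np.linalg.norm(p-q)
def proj(c,X):
    p=np.array(c['R'])@X+c['t']; return c['cx']+c['fx']*p[0]/p[2],c['cy']+c['fy']*p[1]/p[2]
def load(tag): return dict(np.load(f'pics/{tag}.npz'))
E
python3 - <<'E'
from h import *
for n in ['scene','side','wrist']: 
    c=snap(n,n+'0'); print(n,{k:np.round(v,3).tolist() for k,v in c.items() if k!='frame'})
print(env.state())
E
```

```text
scene {'fx': 464.473, 'fy': 464.473, 'cx': 283.862, 'cy': 217.958, 'R': [[0.888, 0.459, 0.001], [0.31, -0.598, -0.739], [-0.339, 0.657, -0.673]], 't': [-503.95, -91.909, 1087.282]}
side {'fx': 472.256, 'fy': 472.256, 'cx': 287.332, 'cy': 207.294, 'R': [[-0.789, -0.614, 0.006], [-0.397, 0.503, -0.767], [0.468, -0.608, -0.641]], 't': [430.012, 293.325, 744.106]}
wrist {'fx': 325.192, 'fy': 325.192, 'cx': 277.061, 'cy': 211.147, 'tool_from_camera': [[0.0, -0.957, -0.29, 82.512], [1.0, -0.0, 0.001, -0.693], [-0.001, -0.29, 0.957, -193.063], [0.0, 0.0, 0.0, 1.0]]}
{'t': 0.15, 'joints': array([-1.29060302e+00,  4.91399096e-01,  1.55928023e+00,  1.04949653e-05,
        1.09168086e+00, -1.05620473e-01]), 'qvel': array([ 0.00017494, -0.00232841, -0.00234268,  0.00050035, -0.00056176,
        0.00013713]), 'tau': array([ 1.46744587e-03, -6.12898922e+01, -2.58278364e+01,  6.93075405e-02,
        4.73072694e-02, -6.41810743e-05]), 'eef_pos': array([ 235.15901563, -578.8844885 ,  191.71972664]), 'tcp_rot': array([-3.14083038e+00, -9.01737486e-05,  3.85808908e-01]), 'ft_force': array([-0.1594572 , -0.17186036, -0.13481639]), 'moment': array([ 0.08419437, -0.0652598 , -0.001415  ]), 'opening': 1.0016625572790017}
```

View pics/scene0.png

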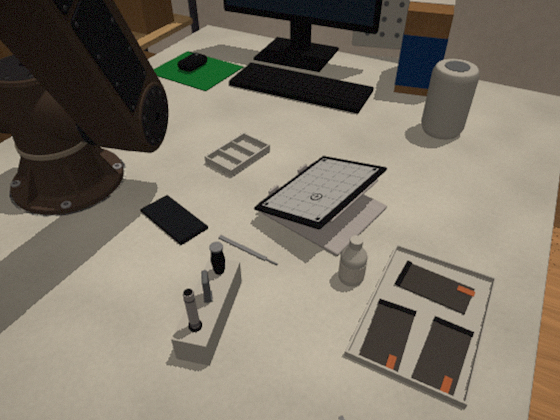

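View pics/side0.png

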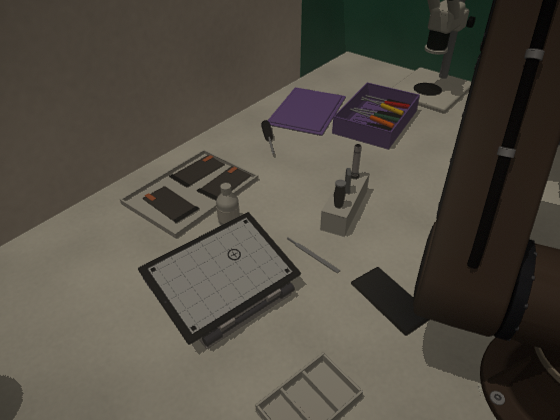

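View pics/wrist0.png

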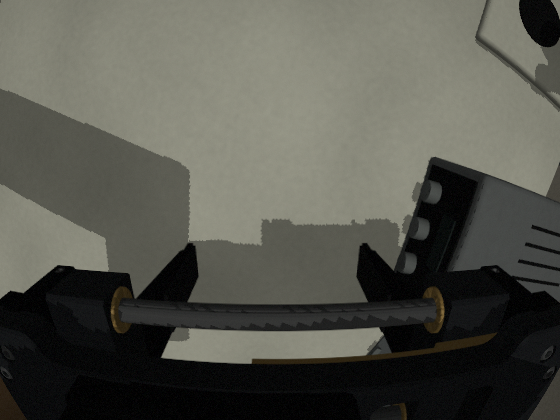

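The scene view shows the stylus in the near rack socket, with its top around (188,292) and collar around (195,325). The scraper is in the middle and the driver at the far end. The ring is near (316,197) in scene and (234,254) in side. I'll zoom in for precise pixels.

```bash
python3 - <<'E'
import cv2,numpy as np
a=cv2.imread('pics/scene0.png');b=cv2.imread('pics/side0.png')
def crop(im,x,y,w,h,s,n):
    c=cv2.resize(im[y:y+h,x:x+w],None,fx=s,fy=s,interpolation=cv2.INTER_CUBIC)
    for i in range(0,w,10): cv2.putText(c,str(x+i),(i*s,8),0,.3,(0,0,255)); cv2.line(c,(i*s,10),(i*s,14),(0,0,255))
    for i in range(0,h,10): cv2.putText(c,str(y+i),(0,i*s+4),0,.3,(0,0,255))
    cv2.imwrite(n,c)
crop(a,170,230,80,135,4,'pics/c1.png');crop(b,315,135,65,105,5,'pics/c2.png')
crop(a,250,145,145,110,5,'pics/c3.png');crop(b,130,205,175,140,4,'pics/c4.png')
E
```

```text
(no output)
```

View pics/c1.png

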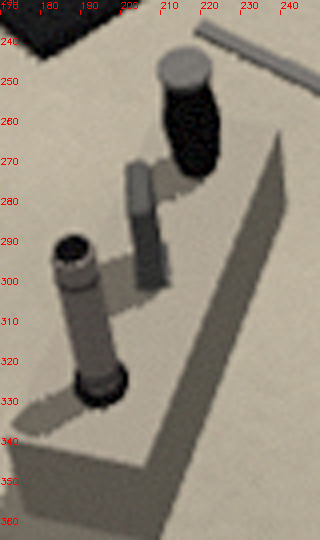

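View pics/c2.png

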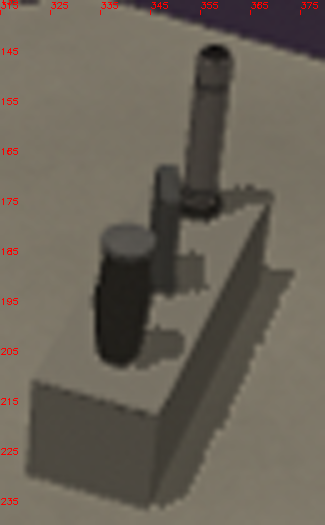

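View pics/c3.png

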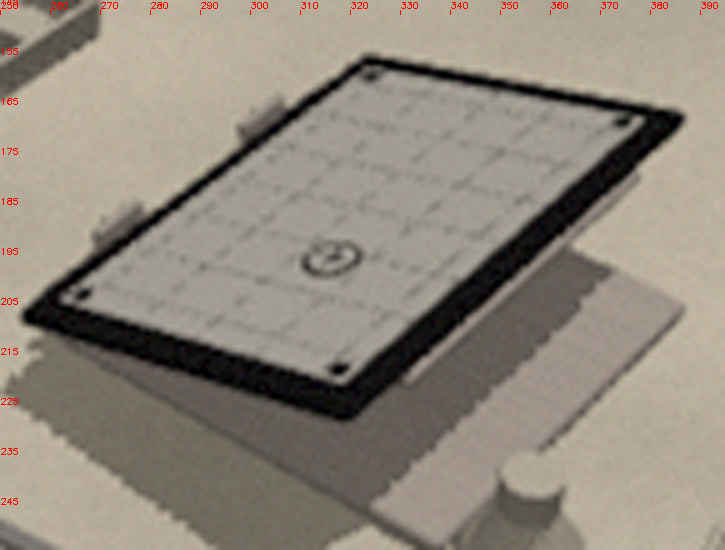

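View pics/c4.png

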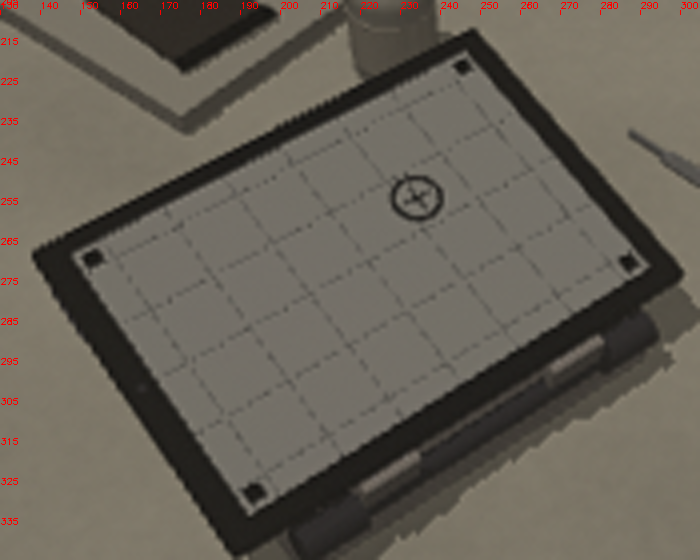

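```bash
cat > m.py <<'E'
from h import *
S=load('scene0');D=load('side0')
def cen(c,u,v,r):
    g=cv2.cvtColor(c['frame'],cv2.COLOR_RGB2GRAY).astype(float)
    for _ in range(3):
        a,b=int(round(u)),int(round(v)); p=g[b-r:b+r+1,a-r:a+r+1]
        w=np.clip(np.median(p)-15-p,0,None); yy,xx=np.mgrid[b-r:b+r+1,a-r:a+r+1]
        u,v=(w*xx).sum()/w.sum(),(w*yy).sum()/w.sum()
    return u,v
P={}
for n,s,d,rs,rd in [('ring',(315.8,196.2),(233.9,254.1),8,8),('lo_t',(266.4,203.4),(286.6,270.1),2,3),('hi_t',(317.2,218.4),(245.1,221.1),2,3),('hi_f',(374,169),(152.9,269.1),2,3),('lo_f',(324,159.4),(193.4,327.4),2,3)]:
    s2=cen(S,*s,rs);d2=cen(D,*d,rd)
    P[n],e=tri(ray(S,*s2),ray(D,*d2)); print(n,np.round(s2,1),np.round(d2,1),P[n].round(1),round(e,1))
E
cat > m2.py <<'E'
from m import *
q=np.array([P[k] for k in('lo_t','hi_t','hi_f','lo_f')]);c=q.mean(0)
n=np.linalg.svd(q-c)[2][2]; n*=np.sign(n[2])
x=(q[1]+q[2]-q[0]-q[3]);x/=np.linalg.norm(x);y=np.cross(n,x)
print('c',c,'n',n,'tilt',np.degrees(np.arccos(n[2])),'planeres',(q-c)@n,'ring off',(P['ring']-c)@n)
print('x',x,'yaw',np.degrees(np.arctan2(x[1],x[0])),'y',y, 'edges',[np.linalg.norm(q[i]-q[i-1]).round(1) for i in range(4)])
r=P['ring']-c; print('ring in tablet',r@x,r@y)
def sp(n,s,d):
    p,e=tri(ray(S,*s),ray(D,*d)); print(n,p.round(1),round(e,1)); return p
# stylus crop px -> image: c1 scale4 off170,230 ; c2 scale5 off315,135
f=lambda x,y:(170+x/4-.375,230+y/4-.375)
g=lambda x,y:(315+x/5-.4,135+y/5-.4)
print('styltop'); sp('top',f(72,247),g(215,52))
sp('collar',f(101,383),g(201,203))
sp('driver cap',f(184,67),g(129,239))
sp('scraper top',f(139,175),g(167,173))
sp('rack c near-right',f(145,467),g(272,196)); sp('x',f(280,132),g(157,413))
E
python3 m2.py
```

```text
ring [315.8 196.7] [233.7 254.2] [568.7 135.7  62.3] 2.2
lo_t [265.5 202.6] [287.2 269.7] [476.1  91.3  43.9] 2.7
hi_t [317.3 218.4] [244.6 220.9] [604.3  63.6  76.3] 1.4
hi_f [375.1 166.6] [152.5 269. ] [646.3 263.5  79.8] 6.0
lo_f [324.1 157. ] [193.  327.6] [518.6 291.3  46.9] 4.5
c [561.31283629 177.42334967  61.74054755] n [-0.23991334  0.03495463  0.97016481] tilt 14.030971766640251 planeres [ 0.17408415 -0.17438535  0.17479024 -0.17448903] ring off -2.656105643627399
x [ 0.94824907 -0.20568056  0.24190745] yaw -12.23819967496558 y [0.20799983 0.9779947  0.01619981] edges [np.float64(204.6), np.float64(135.1), np.float64(204.2), np.float64(134.8)]
ring in tablet 15.740696378186929 -39.23758306848514
styltop
top [ 528.  -227.4  138.6] 2.4
collar [ 527.5 -228.5   56.1] 4.1
driver cap [ 498.8 -115.8  115.1] 2.9
scraper top [ 513.9 -170.2  111.5] 2.2
rack c near-right [ 533.4 -255.6   40.7] 55.4
x [491.7 -87.8  44.1] 55.8
```

>>> arm_command --deltas '[[[0,0.24,0.29,0.01,0.15],[0,0.24,0.29,0.01,0.15],[0,0.24,0.29,0.01,0.15],[0,0.24,0.29,0.01,0.15],[0,0.24,0.29,0.01,0.15],[0,0.24,0.29,0.01,0.15],[0,0.24,0.29,0,0.15],[0,0.24,0.29,0,0.15],[0,0.24,0.29,0,0.15],[0,0.24,0.29,0,0.15],[0,0.24,0.29,0,0.15],[0,0.24,0.29,0,0.15]]]'

```text
t: 1.15
eef_pos: [527.4, -218.1, 195.1]
tcp_rot: [-3.138, -0.001, 1.852]
ft_force: [0.4, -1.7, 0.2]
opening: 0.999
```

>>> arm_command --deltas '[[[0,0,-0.1,0,-0.03],[0,0,0,0,0]]]'

```text
t: 1.32
eef_pos: [531.4, -221.5, 194.7]
tcp_rot: [-3.139, -0.001, 1.844]
ft_force: [-0.2, -0.8, -0.1]
opening: 0.994
```

```bash
python3 - <<'E'
from h import *
c=snap('wrist','w1'); s=env.state(); print(s['eef_pos'],s['tcp_rot'])
cv2.imwrite('pics/w1b.png',cv2.resize(cv2.imread('pics/w1.png')[150:420,130:430],None,fx=2,fy=2,interpolation=cv2.INTER_CUBIC))
E
```

```text
[ 531.06501813 -220.99973551  194.65875294] [-3.13862797e+00 -2.21373033e-03  1.84449040e+00]
```

View pics/w1.png

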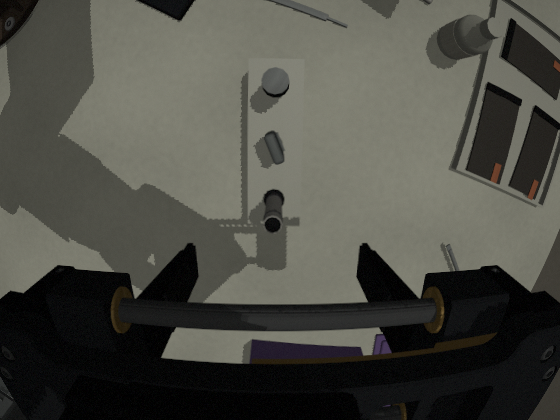

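View pics/w1b.png

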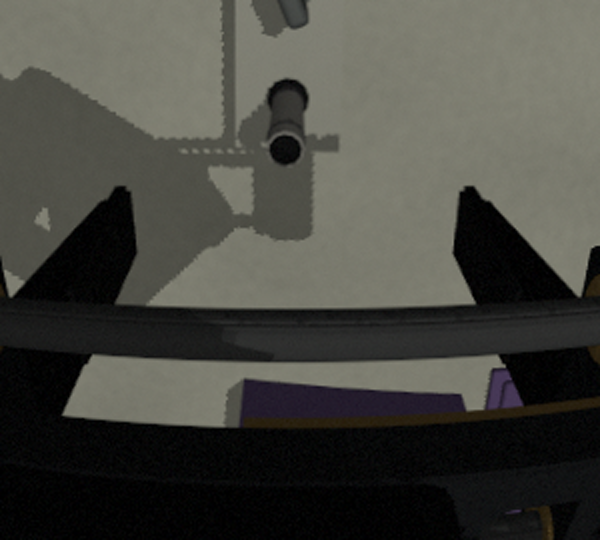

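```bash
python3 - <<'E'
from h import *
c=load('w1')
def wp(u,v,z):
    o,d=wray(c,u,v); return (o+d*(z-o[2])/d[2]).round(1)
print('top',wp(272.7,224,141),'collar',wp(273.7,197,58),'drv',wp(275,80,119),'scr',wp(274,140,109))
print('rack corners',wp(248,58,55),wp(305,60,55),wp(286,268,55),wp(256,268,55))
E
```

```text
top [ 528.9 -225.1  141. ] collar [ 528.4 -224.1   58. ] drv [ 499.5 -113.8  119. ] scr [ 512.2 -162.7  109. ]
rack corners [464.7 -92.   55. ] [520.4 -78.6  55. ] [ 564.4 -301.5   55. ] [ 531.4 -310.9   55. ]
```

>>> arm_command --deltas '[[[0,-0.03,-0.05,0,-0.02],[0,0,0,-0.25,0],[0,0,0,-0.25,0],[0,0,0,-0.25,0],[0,0,0,-0.2,0],[0,0,0,-0.1,0],[0,0,0,0,0]]]'

```text
t: 1.95
eef_pos: [522.4, -233.2, 87.0]
tcp_rot: [-3.14, 0.0, 1.81]
ft_force: [-0.3, 0.4, 0.2]
opening: 1.0
```

```bash
python3 - <<'E'
from h import *
s=env.state(); print(s['eef_pos'],s['tcp_rot'],s['ft_force'])
snap('wrist','w2')
E
```

```text
[ 522.35358346 -233.15180796   87.02811534] [-3.14030889e+00  4.99181192e-05  1.80993265e+00] [-0.34181199  0.36458025  0.2472336 ]
```

View pics/w2.png

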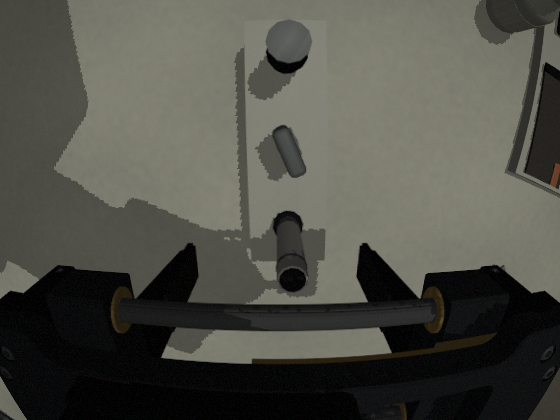

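```bash
python3 - <<'E'
from h import *
c=load('w2')
def wp(u,v,z):
    o,d=wray(c,u,v); return (o+d*(z-o[2])/d[2]).round(1)
print('top',wp(292,279,141),'collar',wp(288,222,57),'drv',wp(288.5,41,119),'scr',wp(289,151,109))
E
```

```text
top [ 528.  -225.2  141. ] collar [ 528.6 -224.5   57. ] drv [ 499.3 -114.7  119. ] scr [ 513.4 -169.3  109. ]
```

>>> arm_command --deltas '[[[0,0.06,0.06,-0.06,0.02],[0,0,0,0,0]]]'

```text
t: 2.17
eef_pos: [528.6, -228.8, 82.9]
tcp_rot: [3.141, 0.002, 1.823]
ft_force: [0.5, 0.2, 0.0]
opening: 0.997
```

>>> arm_command --deltas '[[[0,0,0.03,-0.02,0],[0,0,0,0,0],[1,0,0,0,0],[1,0,0,0,0],[1,0,0,0,0],[1,0,0,0,0],[1,0,0,0,0],[1,0,0,0,0],[1,0,0,0,0],[1,0,0,0,0]]]'

```text
t: 3.0
eef_pos: [530.0, -225.9, 83.9]
tcp_rot: [3.137, 0.005, 1.824]
ft_force: [0.1, -0.6, 0.1]
opening: 0.497
```

>>> arm_command --deltas '[[[1,-0.01,0,-0.02,0],[1,0,0,0,0],[1,0,0,0,0],[1,0,0,0,0],[1,0,0,0,0],[1,0,0,0,0],[1,0,0,0,0],[1,0,0,0,0]]]'

```text
t: 3.67
eef_pos: [528.8, -225.9, 81.5]
tcp_rot: [3.138, 0.005, 1.823]
ft_force: [-0.3, -0.3, -0.5]
opening: 0.161
```

```bash
python3 - <<'E'
from h import *
s=env.state(); print(s['eef_pos'],s['tcp_rot'],s['ft_force'],s['opening'])
snap('wrist','w3')
E
```

```text
[ 528.78724392 -225.88263463   81.45611934] [3.13780439 0.00501955 1.82338929] [-0.27234201 -0.32146205 -0.46004007] 0.16093347940732158
```

View pics/w3.png

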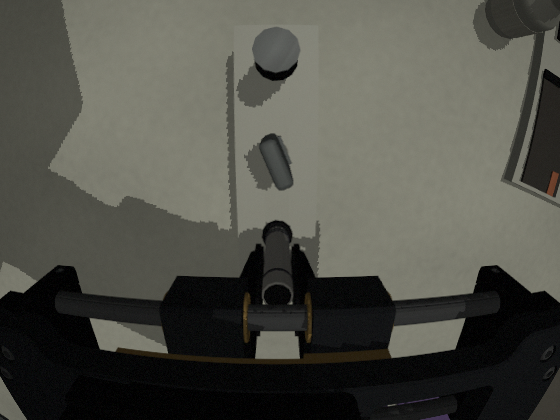

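>>> arm_command --deltas '[[[1,0,0,0.1,0],[1,0,0,0.15,0],[1,0,0,0.15,0],[1,0,0,0.15,0],[1,0,0,0.15,0],[1,0,0,0,0],[1,0,0,0,0]]]'

```text
t: 4.3
eef_pos: [528.1, -225.5, 157.2]
tcp_rot: [3.138, 0.004, 1.823]
ft_force: [0.2, -1.1, -1.3]
opening: 0.162
```

```bash
python3 - <<'E'
from h import *
s=env.state(); print(s['eef_pos'],s['tcp_rot'],s['ft_force'],s['opening'])
snap('side','d1')
cv2.imwrite('pics/d1b.png',cv2.resize(cv2.imread('pics/d1.png')[80:260,280:420],None,fx=3,fy=3,interpolation=cv2.INTER_CUBIC))
E
```

```text
[ 528.10831077 -225.48119539  157.18876131] [3.13843528 0.00444121 1.82342178] [ 0.17148926 -1.06610675 -1.29354785] 0.1620922410374324
```

View pics/d1b.png

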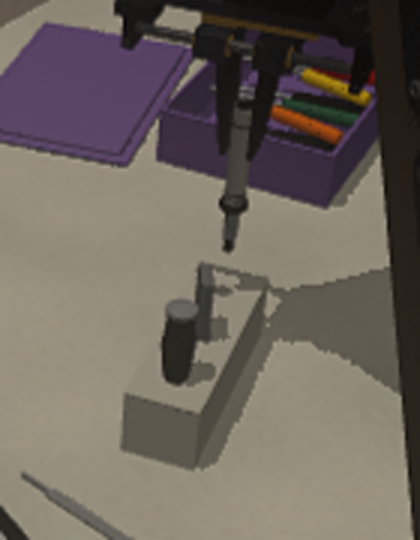

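```bash
cat > m3.py <<'E'
from h import *
S=load('scene0');D=load('side0')
def sq(c,u,v,r):
    g=cv2.cvtColor(c['frame'],cv2.COLOR_RGB2GRAY).astype(float)
    g=cv2.resize(g[v-6:v+7,u-6:u+7],None,fx=8,fy=8,interpolation=cv2.INTER_CUBIC)
    m=((g<(g[40:64,40:64].min()+np.percentile(g,95))/2)*255).astype(np.uint8)
    n,l,st,ce=cv2.connectedComponentsWithStats(m)
    best=[i for i in range(1,n) if st[i,0]>0 and st[i,1]>0 and st[i,0]+st[i,2]<104 and st[i,1]+st[i,3]<104]
    best.sort(key=lambda i:np.hypot(*(ce[i]-52)))
    i=best[0]; return (ce[i][0]+.5)/8-.5+u-6,(ce[i][1]+.5)/8-.5+v-6,st[i,4]/64
Q={}
for n,s,d in [('lo_t',(266,203),(287,270)),('hi_t',(317,218),(245,221)),('hi_f',(374,169),(153,269)),('lo_f',(324,159),(193,327))]:
    try: a=sq(S,*s,0)
    except Exception as e: a=(*s,0);print('S fail',n)
    try: b=sq(D,*d,0)
    except Exception as e: b=(*d,0);print('D fail',n)
    Q[n],e=tri(ray(S,*a[:2]),ray(D,*b[:2])); print(n,np.round(a,1),np.round(b,1),Q[n].round(1),round(e,1))
q=np.array([Q[k] for k in('lo_t','hi_t','hi_f','lo_f')]);c=q.mean(0)
n=np.linalg.svd(q-c)[2][2]; n*=np.sign(n[2])
x=(q[1]+q[2]-q[0]-q[3]);x/=np.linalg.norm(x);y=np.cross(n,x)
print('c',c,'n',n,'tilt',np.degrees(np.arccos(n[2])),'res',((q-c)@n).round(1))
print('yaw',np.degrees(np.arctan2(x[1],x[0])),'edges',[np.linalg.norm(q[i]-q[i-1]).round(1) for i in range(4)])
E
python3 m3.py
```

```text
lo_t [266.1 203.5   6.5] [286.7 270.2  13.9] [477.2  91.5  42. ] 2.7
hi_t [317.3 218.4   6.9] [245.2 221.2  11.2] [603.7  63.6  76. ] 2.5
S fail hi_f
hi_f [374 169   0] [152.8 269.2  16.9] [646.8 261.1  76.1] 2.5
S fail lo_f
lo_f [324 159   0] [193.1 327.7  20.3] [520.1 289.6  43.1] 3.3
c [561.9433165 176.4651018  59.2982917] n [-0.24461694  0.0502074   0.96831904] tilt 14.460724985515975 res [-0.3  0.3 -0.3  0.3]
yaw -12.54087215831945 edges [np.float64(202.7), np.float64(133.9), np.float64(202.1), np.float64(134.0)]
```

>>> arm_command --deltas '[[[1,0.05,-0.16,0,0],[1,0.05,-0.16,0,0],[1,0.03,-0.16,0,0],[1,0,0,0,0],[1,0,0,-0.2,0],[1,0,0,-0.2,0],[1,0,0,-0.2,0],[1,0,0,0,0],[1,0,0,0,0]]]'

```text
t: 5.1
eef_pos: [539.2, -274.7, 90.3]
tcp_rot: [-3.14, -0.001, 1.822]
ft_force: [0.4, 0.5, 0.5]
opening: 0.162
```

```bash
cat > v.py <<'E'
import sys
from h import *
s=env.state(); print(np.round(s['eef_pos'],1),np.round(s['tcp_rot'],4),s['ft_force'].round(1),s['opening'].round(3))
tag=sys.argv[1]
for n in ['scene','side']: snap(n,tag+n)
a=cv2.imread(f'pics/{tag}scene.png')[200:380,130:270];b=cv2.imread(f'pics/{tag}side.png')[80:260,300:440]
im=np.hstack([a,b]);cv2.imwrite(f'pics/{tag}.png',cv2.resize(im,None,fx=2.8,fy=2.8,interpolation=cv2.INTER_CUBIC))
E
python3 v.py t1
```

```text
Traceback (most recent call last):
  File "v.py", line 3, in <module>
    s=env.state(); print(np.round(s['eef_pos'],1),np.round(s['tcp_rot'],4),s['ft_force'].round(1),s['opening'].round(3))
                                                                                                  ^^^^^^^^^^^^^^^^^^
AttributeError: 'float' object has no attribute 'round'
```

```bash
sed -i "s/,s\['opening'\].round(3)/,s['opening']/" v.py; python3 v.py t1
```

```text
[ 539.2 -274.7   90.3] [-3.1404e+00 -7.0000e-04  1.8224e+00] [0.4 0.5 0.5] 0.1615315919266469
```

View pics/t1.png

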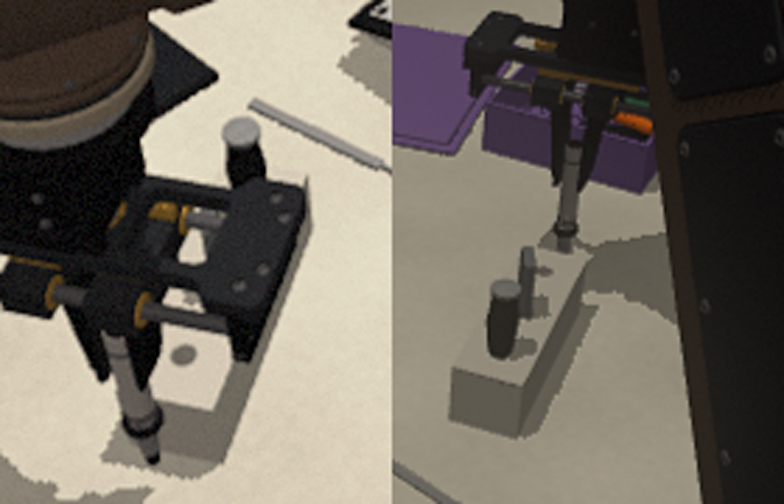

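>>> arm_command --deltas '[[[1,-0.02,0.08,0,0],[1,-0.01,0.04,0,0],[1,0,0,0,0]]]'

```text
t: 5.45
eef_pos: [537.0, -262.0, 93.6]
tcp_rot: [3.14, 0.002, 1.822]
ft_force: [-0.0, 0.1, -0.2]
opening: 0.163
```

>>> arm_command --deltas '[[[1,-0.005,0.03,0,0],[1,-0.01,0.03,0,0]]]'

```text
t: 5.62
eef_pos: [536.2, -256.5, 95.0]
tcp_rot: [3.138, 0.006, 1.823]
ft_force: [0.7, -5.8, -3.9]
opening: 0.163
```

>>> arm_command --deltas '[[[1,-0.01,0.03,0,0],[1,-0.005,0.02,0,0]]]'

```text
t: 5.78
eef_pos: [535.3, -252.4, 95.8]
tcp_rot: [3.136, 0.01, 1.824]
ft_force: [1.2, -6.2, -3.1]
opening: 0.164
```

>>> arm_command --deltas '[[[1,-0.01,0.03,-0.01,0],[1,-0.01,0.03,-0.01,0]]]'

```text
t: 5.95
eef_pos: [534.5, -248.0, 95.3]
tcp_rot: [3.133, 0.016, 1.824]
ft_force: [-0.2, -5.8, 3.2]
opening: 0.167
```

```bash
python3 v.py t2
```

```text
[ 534.5 -248.    95.3] [3.1334 0.0156 1.8245] [-0.2 -5.8  3.2] 0.16665738982635772
```

View pics/t2.png

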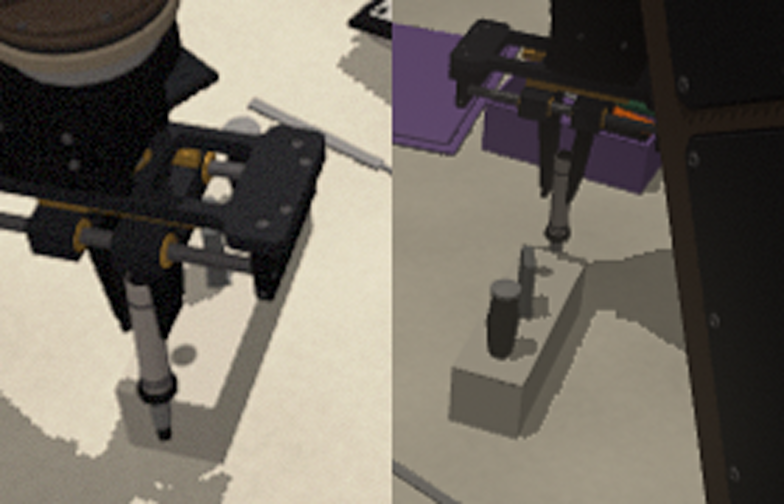

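```bash
python3 - <<'E'
from h import *
for t in['t1','t2']:
    a=cv2.imread(f'pics/{t}scene.png')[295:365,160:205];b=cv2.imread(f'pics/{t}side.png')[125:175,340:380]
    a=cv2.resize(a,None,fx=8,fy=8,interpolation=cv2.INTER_CUBIC);b=cv2.resize(b,None,fx=8,fy=8,interpolation=cv2.INTER_CUBIC)
    b=cv2.copyMakeBorder(b,0,a.shape[0]-b.shape[0],0,0,cv2.BORDER_CONSTANT)
    im=np.hstack([a,b]); im=cv2.convertScaleAbs(im,alpha=1.6)
    for i in range(0,im.shape[1],40): cv2.putText(im,str(i),(i,8),0,.3,(0,0,255))
    for i in range(0,im.shape[0],40): cv2.putText(im,str(i),(0,i),0,.3,(0,0,255))
    cv2.imwrite(f'pics/{t}z.png',im)
E
```

```text
(no output)
```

View pics/t2z.png

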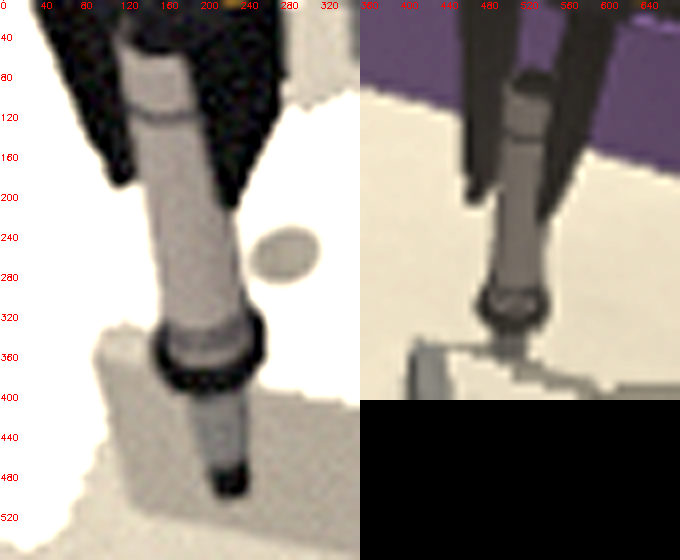

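View pics/t1z.png

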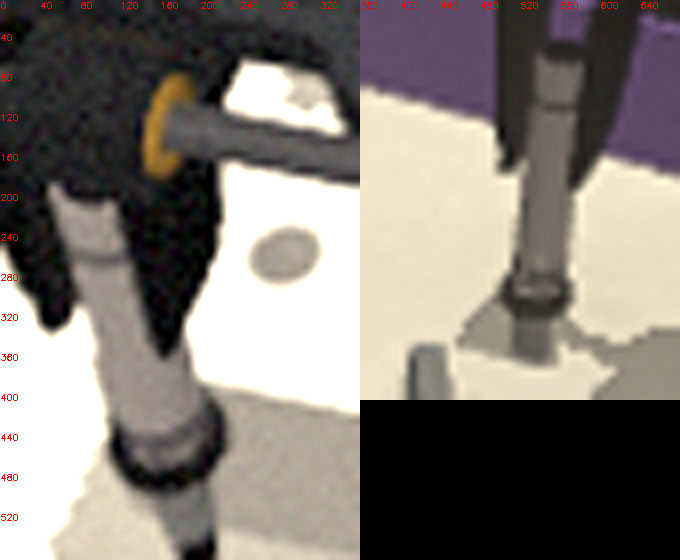

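```bash
cat > ax.py <<'E'
from h import *
def ax(tag,s1,s2,d1,d2,so=(160,295),do=(340,125),sc=8):
    S=load(tag+'scene');D=load(tag+'side')
    f=lambda p,o:((p[0]+.5)/sc-.5+o[0],(p[1]+.5)/sc-.5+o[1])
    o1,a=ray(S,*f(s1,so));_,b=ray(S,*f(s2,so));n1=np.cross(a,b)
    o2,a2=ray(D,*f(d1,do));_,b2=ray(D,*f(d2,do));n2=np.cross(a2,b2)
    v=np.cross(n1,n2);v/=np.linalg.norm(v);v*=np.sign(v[2])
    p,e=tri((o1,a),(o2,a2));q,e2=tri((o1,b),(o2,b2))
    print(tag,'axis',v.round(3),'tilt',np.degrees(np.arccos(v[2])).round(1),'dir',np.degrees(np.arctan2(v[1],v[0])).round(0),'pts',p.round(1),e.round(1),q.round(1),e2.round(1),'len',np.linalg.norm(p-q).round(1))
    return v
if __name__=='__main__':
    ax('t1',(93,259),(167,440),(197,105),(177,295))
    ax('t2',(163,113),(203,336),(164,137),(152.5,308))
E
python3 ax.py
```

```text
t1 axis [ 0.099 -0.15   0.984] tilt 10.4 dir -56.0 pts [ 539.6 -280.7  127.6] 1.0 [ 538.1 -276.6   64.3] 2.8 len 63.4
t2 axis [0.051 0.003 0.999] tilt 2.9 dir 3.0 pts [ 534.5 -253.   132.3] 0.9 [ 535.1 -258.2   71. ] 0.8 len 61.6
```

```bash
python3 - <<'E'
from ax import *
ax('t1',(93,252),(167,438),(198,100),(177,292))
ax('t2',(163,112.5),(208,347),(164.5,131),(152.5,303))
E
```

```text
t1 axis [ 0.089 -0.138  0.986] tilt 9.5 dir -57.0 pts [ 539.6 -280.5  129.3] 0.6 [ 538.3 -276.6   65.3] 2.8 len 64.2
t2 axis [ 0.058 -0.014  0.998] tilt 3.4 dir -13.0 pts [ 535.1 -253.7  133.7] 0.6 [ 536.9 -260.    71. ] 1.9 len 63.0
```

```bash
cat > w.py <<'E'
import sys
from h import *
t=sys.argv[1]
if t!='w3': snap('wrist',t)
im=cv2.imread(f'pics/{t}.png')[195:325,230:330]
im=cv2.convertScaleAbs(cv2.resize(im,None,fx=5,fy=5,interpolation=cv2.INTER_CUBIC),alpha=2.2)
for i in range(0,500,50): cv2.putText(im,str(230+i//5),(i,10),0,.35,(0,0,255))
for i in range(0,650,50): cv2.putText(im,str(195+i//5),(0,i+4),0,.35,(0,0,255))
cv2.imwrite(f'pics/{t}z.png',cv2.resize(im,None,fx=.9,fy=.9))
E
python3 w.py w3; python3 w.py w4
```

```text
(no output)
```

View pics/w3z.png

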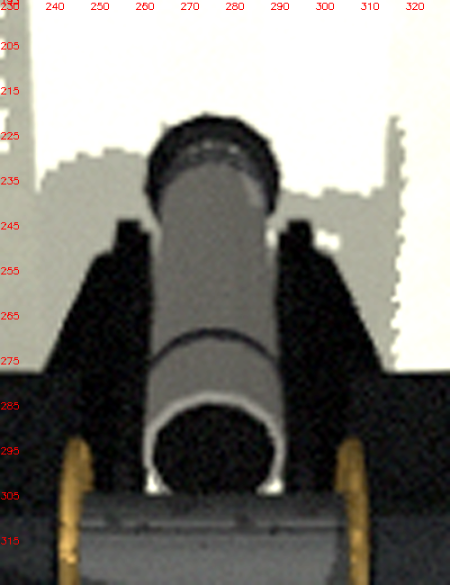

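View pics/w4z.png

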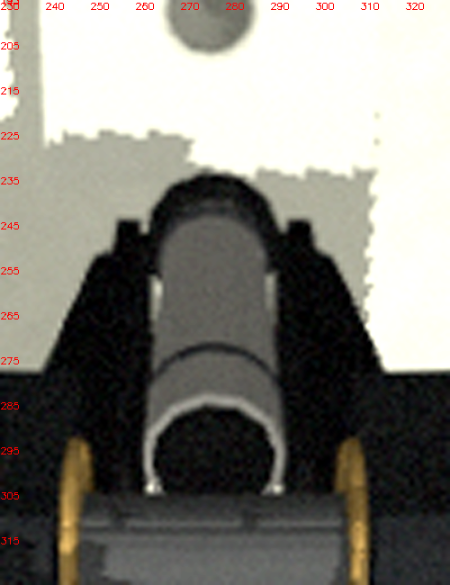

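```bash
cat > ang.py <<'E'
from h import *
from scipy.optimize import fsolve
c=load('w3');T=np.array(c['tool_from_camera'])
def row(p):
    q=np.linalg.inv(T)@np.r_[p,1];q=q[:3];r=np.hypot(q[0],q[1]);th=np.arctan2(r,q[2])
    return c['cy']+c['fy']*th*q[1]/r
def pt(x0,th,s,rad): # th>0: top toward tool -x?  define lean: top leans to +x
    up=np.array([np.sin(th),0,-np.cos(th)]);pe=np.array([np.cos(th),0,np.sin(th)])
    return np.array([x0,0,-19.])+up*s+pe*rad
def solve(rc,rt):
    def f(v):
        return [min(row(pt(*v,-45,11)),row(pt(*v,-39,11)))-rc,row(pt(*v,41,8))-rt]
    x0,th=fsolve(f,[0,0]); return x0,np.degrees(th)
if __name__=='__main__':
    for rc,rt in [(220.1,281.2),(232.8,282.1)]: print(solve(rc,rt))
E
python3 ang.py
```

```text
(np.float64(-0.36994362682520865), np.float64(1.1705386209828006))
(np.float64(-5.63519245840422), np.float64(7.063442896343924))
```

>>> arm_command --deltas '[[[1,0.04,-0.15,0,0],[1,0,0,0.2,0],[1,0,0,0.2,0],[1,0,0,0.15,0],[1,0,0,0,0],[1,-0.03,0.16,0,0],[1,-0.03,0.16,0,0],[1,-0.04,0.16,0,0],[1,0,0,0,0],[1,0,0,0,0]]]'

```text
t: 6.93
eef_pos: [523.8, -205.3, 147.3]
tcp_rot: [3.14, 0.001, 1.823]
ft_force: [0.2, -0.4, -0.6]
opening: 0.162
```

```bash
python3 v.py t3; python3 w.py w5
```

```text
[ 523.8 -205.3  147.3] [3.1403e+00 1.1000e-03 1.8233e+00] [ 0.2 -0.4 -0.6] 0.16224490915058118
```

View pics/t3.png

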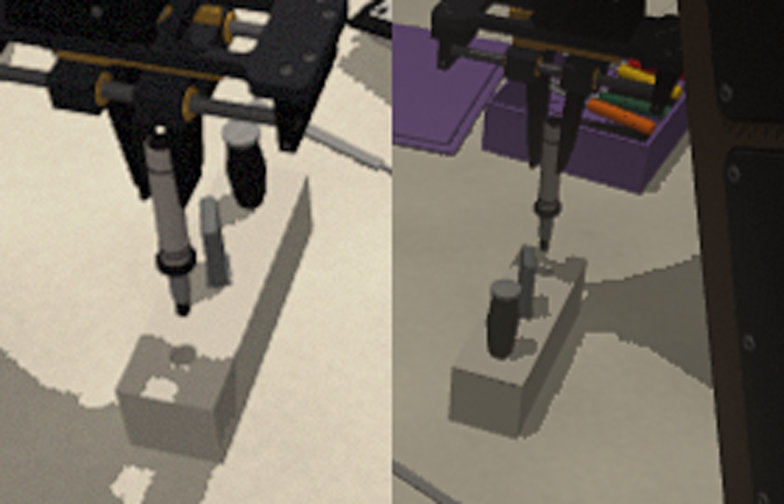

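View pics/w5.png

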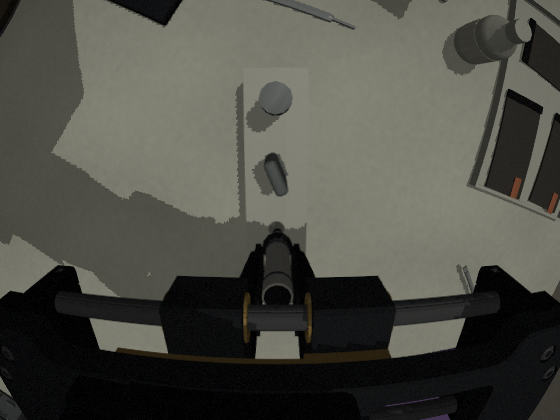

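View pics/w5z.png

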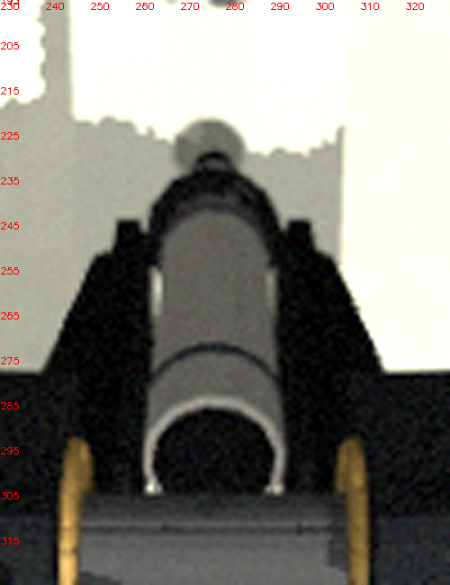

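```bash
python3 - <<'E'
from ang import *
x0,th=-5.3,np.radians(5.9)
for v in[(x0,th),(-5.64,np.radians(7.06)),(-2,np.radians(4))]:
    print(row(pt(*v,-85,0)),row(pt(*v,-82,4)),pt(*v,-85,0))
w=load('w5')
o,d=wray(w,230+209/4.5,195+149/4.5); p=o+d*(55-o[2])/d[2];print('hole',p)
E
```

```text
231.87691562382534 228.1683477746479 [-14.03736563   0.          65.54973945]
234.21076051808492 230.44951379140122 [-16.0872368    0.          65.35552882]
225.00116700906915 221.3234307339687 [-7.92930027  0.         65.79294427]
hole [ 529.04910474 -225.97501807   55.        ]
```

>>> arm_command --deltas '[[[1,0.02,-0.07,0,0],[1,0,0,0,0],[1,0,0,-0.1,0],[1,0,0,-0.08,0],[1,0,0,0,0]]]'

```text
t: 7.5
eef_pos: [526.8, -216.2, 127.3]
tcp_rot: [3.139, 0.002, 1.82]
ft_force: [-0.6, 0.5, -0.3]
opening: 0.163
```

```bash
python3 w.py w6; python3 v.py t4
```

```text
[ 526.9 -216.3  127.8] [3.1393e+00 2.3000e-03 1.8203e+00] [-0.2  0.  -1.4] 0.1648453930631465
```

View pics/w6z.png

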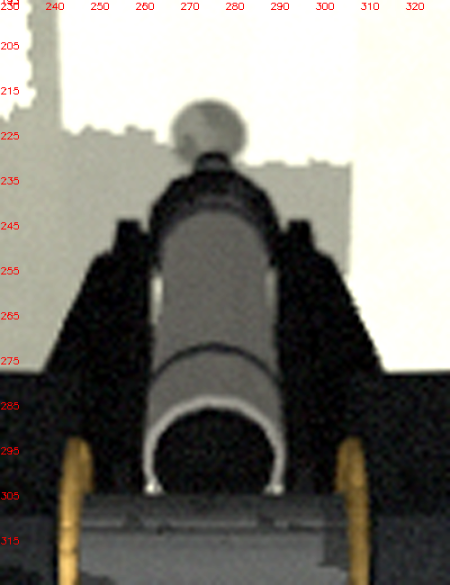

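View pics/t4.png

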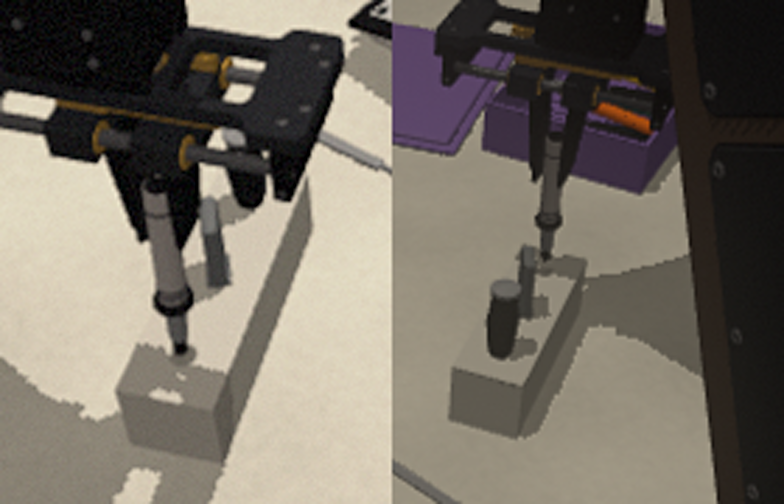

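>>> arm_command --deltas '[[[1,-0.01,0.04,0,0],[1,0,0,0,0],[1,0,0,0,0]]]'

```text
t: 7.9
eef_pos: [526.5, -211.9, 129.4]
tcp_rot: [3.138, 0.004, 1.821]
ft_force: [-0.1, -0.4, -0.8]
opening: 0.163
```

```bash
python3 w.py w7; python3 -c "
from h import *
s=env.state();print(s['eef_pos'])"
```

```text
[ 526.40929516 -211.85687351  129.36882854]
```

View pics/w7z.png

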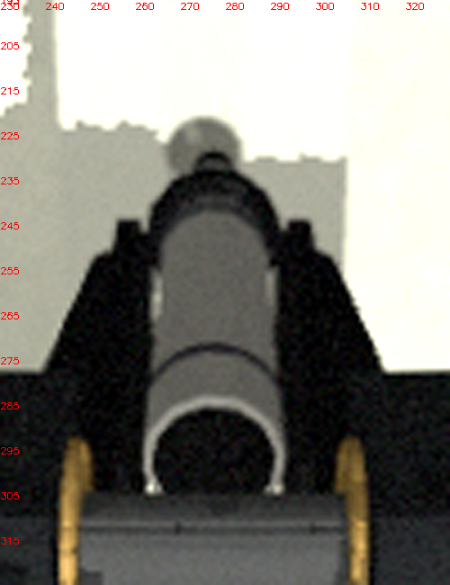

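>>> arm_command --deltas '[[[1,-0.01,0,-0.06,0],[1,0,0,-0.06,0],[1,0,0,-0.05,0],[1,0,0,0,0]]]'

```text
t: 8.28
eef_pos: [525.4, -211.7, 111.2]
tcp_rot: [3.137, 0.004, 1.821]
ft_force: [-0.3, -0.0, -0.7]
opening: 0.16
```

>>> arm_command --deltas '[[[1,0.005,-0.03,0,0],[1,0.01,-0.03,-0.02,0],[1,0.005,-0.03,-0.02,0],[1,0.01,-0.03,-0.02,0]]]'

```text
t: 8.62
eef_pos: [528.5, -223.4, 105.4]
tcp_rot: [3.137, 0.002, 1.821]
ft_force: [-3.3, 4.6, 23.9]
opening: 0.161
```

```bash
python3 w.py w8; python3 v.py t5
```

```text
[ 528.7 -224.   105.4] [3.1369e+00 2.6000e-03 1.8206e+00] [-3.1  4.2 12.8] 0.16431367192571233
```

View pics/w8z.png

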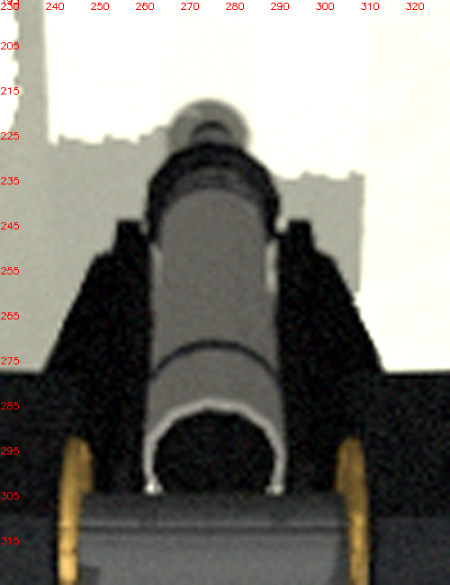

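View pics/t5.png

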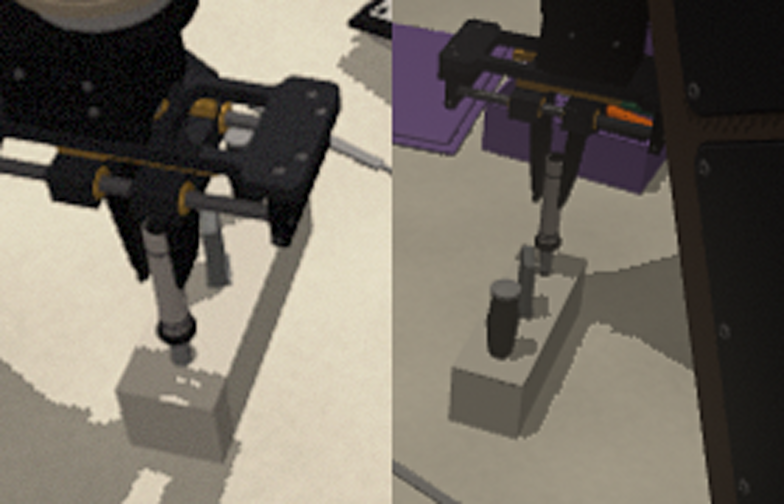

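>>> arm_command --deltas '[[[1,0.005,-0.02,0.01,0],[1,0.005,-0.02,0,0],[1,0,-0.01,0,0]]]'

```text
t: 9.02
eef_pos: [529.1, -228.2, 106.7]
tcp_rot: [3.137, 0.0, 1.82]
ft_force: [0.8, 4.2, 1.8]
opening: 0.167
```

```bash
python3 w.py w9
```

```text
(no output)
```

View pics/w9z.png

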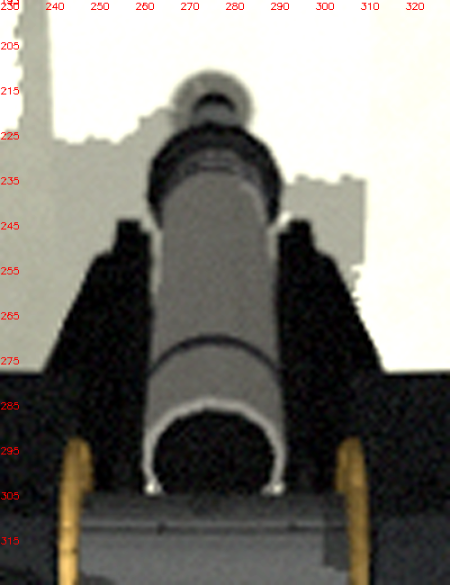

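>>> arm_command --deltas '[[[1,0,0.03,0,0],[1,0,0,-0.04,0],[1,0,0,-0.04,0]]]'

```text
t: 9.32
eef_pos: [529.4, -226.2, 99.0]
tcp_rot: [3.137, 0.002, 1.82]
ft_force: [-2.9, 2.8, 1.9]
opening: 0.164
```

>>> arm_command --deltas '[[[1,0,0,-0.04,0],[1,0,0,-0.04,0],[1,0,0,-0.04,0]]]'

```text
t: 9.57
eef_pos: [528.9, -226.1, 85.3]
tcp_rot: [3.138, 0.002, 1.82]
ft_force: [-0.8, 2.1, 1.4]
opening: 0.164
```

>>> arm_command --deltas '[[[0.6,0,0,0,0],[0.6,0,0,0,0],[0.6,0,0,0,0],[0.6,0,0,0,0],[0.6,0,0,0,0],[0.6,0,-0.04,0.1,0],[0.6,0,0,0.08,0],[0.6,0,0,0,0]]]'

```text
t: 10.23
eef_pos: [530.4, -232.0, 104.2]
tcp_rot: [3.136, 0.005, 1.821]
ft_force: [0.5, 0.6, -0.9]
opening: 0.399
```

```bash
python3 w.py w10;python3 -c "
from h import *
s=env.state();print(s['eef_pos'],s['tcp_rot'])"
```

```text
[ 530.28140378 -231.92198268  103.7451836 ] [3.13619621 0.00492085 1.8205807 ]
```

View pics/w10.png

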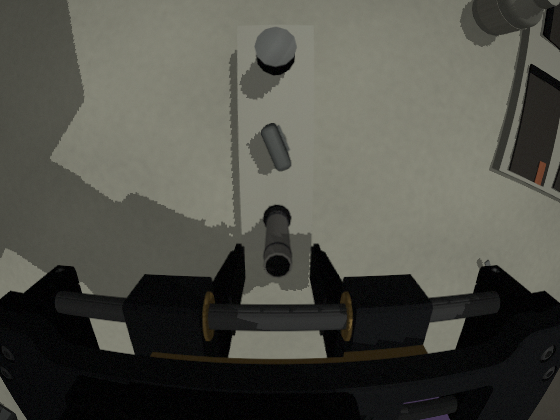

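```bash
python3 - <<'E'
from h import *
c=load('w10'); R=Ro.from_euler('xyz',c['rot']).as_matrix()
for u,v,z in[(278,265,141),(277.5,214.5,57)]:
    o,d=wray(c,u,v); p=o+d*(z-o[2])/d[2]; print(p.round(1),(R.T@(p-c['eef'])).round(1))
E
```

```text
[ 529.3 -226.4  141. ] [  5.5   0.6 -36.8]
[ 529.4 -225.    57. ] [ 7.3  0.6 47.2]
```

>>> arm_command --deltas '[[[0.6,0,0.01,0.01,0],[1,0,0,0,0],[1,0,0,0,0],[1,0,0,0,0],[1,0,0,0,0],[1,0,0,0,0],[1,0,0,0,0]]]'

```text
t: 10.87
eef_pos: [530.2, -230.7, 105.2]
tcp_rot: [3.136, 0.005, 1.821]
ft_force: [-0.2, 0.2, 2.9]
opening: 0.157
```

```bash
python3 w.py w11;python3 -c "
from h import *
s=env.state();print(s['eef_pos'],s['tcp_rot'],s['ft_force'])"
```

```text
[ 530.18854667 -230.73656461  105.20978603] [3.13584991 0.00539965 1.82071069] [-0.033026    0.08655696  1.72414546]
```

View pics/w11z.png

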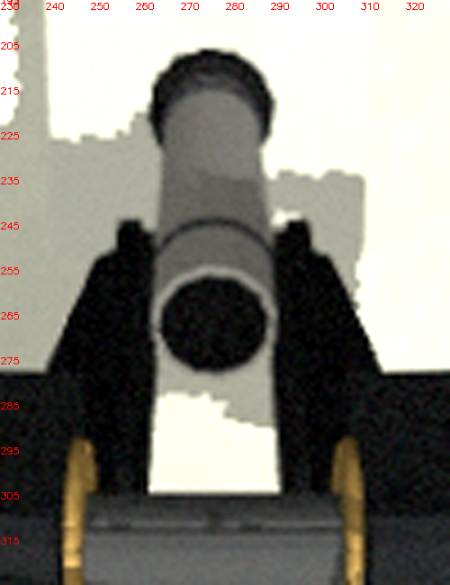

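>>> arm_command --deltas '[[[1,0,0,0.1,0],[1,0,0,0.15,0],[1,0,0,0.15,0],[1,0,0,0.15,0],[1,0,0,0,0],[1,0.05,-0.16,0,0],[1,0.05,-0.16,0,0],[1,0.04,-0.16,0,0],[1,0,0,0,0],[1,0,0,-0.2,0],[1,0,0,-0.18,0],[1,0,0,0,0]]]'

```text
t: 11.92
eef_pos: [543.2, -278.6, 124.5]
tcp_rot: [3.137, 0.004, 1.821]
ft_force: [-0.3, 0.1, -0.6]
opening: 0.159
```

```bash
python3 w.py w12;python3 -c "
from h import *
s=env.state();print(s['eef_pos'],s['tcp_rot'],s['ft_force'])"
```

```text
[ 543.62792349 -278.82293163  125.91426657] [3.13578842 0.00488561 1.8209839 ] [ 0.65702193 -0.1174936  -0.63462508]
```

View pics/w12z.png

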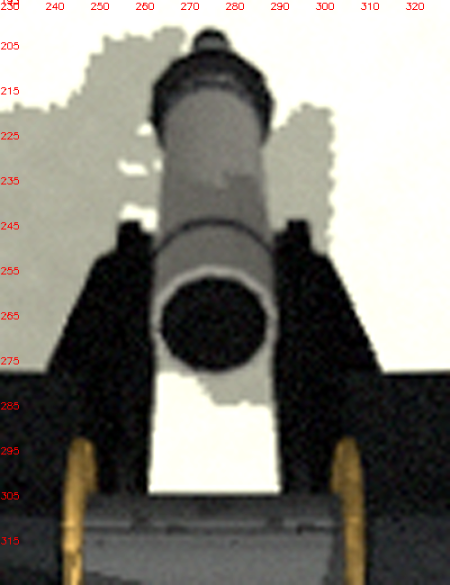

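>>> arm_command --deltas '[[[1,-0.01,0.05,-0.06,0],[1,-0.02,0.06,-0.03,0],[1,0,0.02,0,0]]]'

```text
t: 12.22
eef_pos: [540.6, -264.4, 117.7]
tcp_rot: [3.135, 0.006, 1.821]
ft_force: [-0.1, -0.4, -0.4]
opening: 0.154
```

>>> arm_command --deltas '[[[1,-0.01,0.03,0,0],[1,0,0.03,0,0],[1,-0.01,0.03,0,0]]]'

```text
t: 12.47
eef_pos: [539.0, -254.3, 119.2]
tcp_rot: [3.133, 0.008, 1.822]
ft_force: [1.2, -1.5, -1.3]
opening: 0.157
```

>>> arm_command --deltas '[[[1,-0.01,0.03,0,0],[1,0,0.03,0,0],[1,-0.01,0.03,0,0]]]'

```text
t: 12.72
eef_pos: [537.3, -244.9, 120.1]
tcp_rot: [3.132, 0.01, 1.822]
ft_force: [0.0, -1.9, -2.1]
opening: 0.157
```

```bash
python3 w.py w13
```

```text
(no output)
```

View pics/w13z.png

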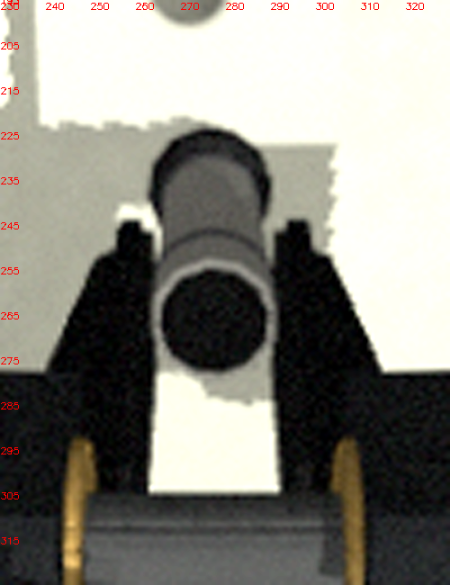

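```bash
cat > ang2.py <<'E'
import ang
from ang import *
def pt2(x0,th,s,rad):
    p=ang.pt0(x0,th,s,rad); p=p.copy(); p[2]+=19+5.2; return p
ang.pt0=ang.pt; ang.pt=pt2
import sys
if __name__=='__main__':
    for rc,rt in [(205.7,253.9),(223.4,252.3)]+([tuple(map(float,sys.argv[1:3]))] if len(sys.argv)>2 else []): print(np.round(ang.solve(195+rc if rc<100 else rc,rt),2))
E
python3 ang2.py
```

```text
[3.02 0.74]
[-3.96 10.73]
```

>>> arm_command --deltas '[[[1,-0.01,0.03,0,0],[1,0,0.03,0,0],[1,0,0.01,0,0]]]'

```text
t: 13.02
eef_pos: [536.0, -236.9, 120.3]
tcp_rot: [3.132, 0.01, 1.822]
ft_force: [-0.6, -1.2, -0.7]
opening: 0.156
```

```bash
python3 w.py w14
```

```text
(no output)
```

View pics/w14z.png

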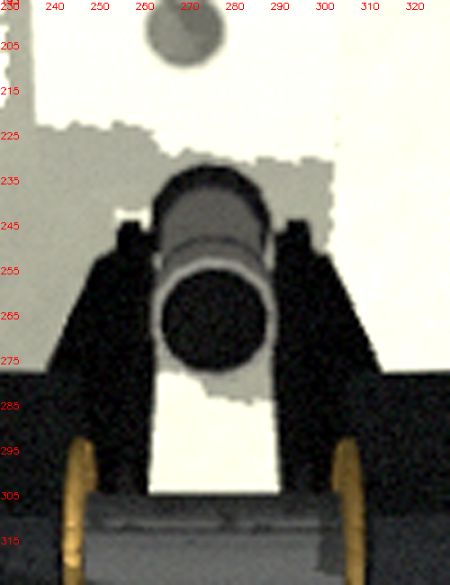

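```bash
python3 ang2.py 231.4 251.9
```

```text
[3.02 0.74]
[-3.96 10.73]
[-7.23 15.12]
```

>>> arm_command --deltas '[[[1,0,0.01,0,0],[1,0.04,-0.15,0,0],[1,0,0,0.3,0],[1,0,0,0.3,0],[1,0,0,0.3,0],[1,0,0,0.1,0],[1,0,0,0,0]]]'

```text
t: 13.65
eef_pos: [539.9, -254.3, 222.8]
tcp_rot: [3.135, 0.004, 1.822]
ft_force: [-0.1, 0.5, 0.4]
opening: 0.16
```

>>> arm_command --deltas '[[[1,0.01,0.2,0,0.14],[1,0.01,0.3,0,0.14],[1,0.01,0.32,0,0.14],[1,0.01,0.32,0,0.14],[1,0,0.32,0,0.14],[1,0,0.32,0,0.14],[1,0,0.32,0,0.14],[1,0,0.32,0,0.14],[1,0,0.32,0,0.14],[1,0,0.3,0,0.14],[1,0,0,0,0]]]'

```text
t: 14.57
eef_pos: [542.6, 55.3, 213.6]
tcp_rot: [3.135, -0.007, 2.967]
ft_force: [0.4, -0.8, 0.4]
opening: 0.154
```

```bash
python3 w.py w15;python3 -c "
from h import *
s=env.state();print(s['eef_pos'],s['tcp_rot'],s['ft_force'])"
```

```text
[542.6669022   53.64344568 213.37793014] [ 3.13602748 -0.00682847  2.96254427] [-0.54608378  0.26371355 -1.09547221]
```

View pics/w15.png

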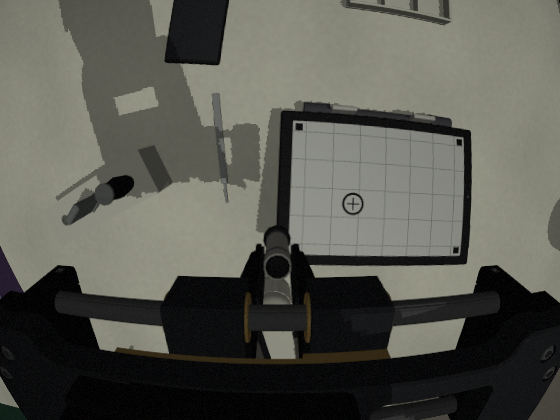

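View pics/w15z.png

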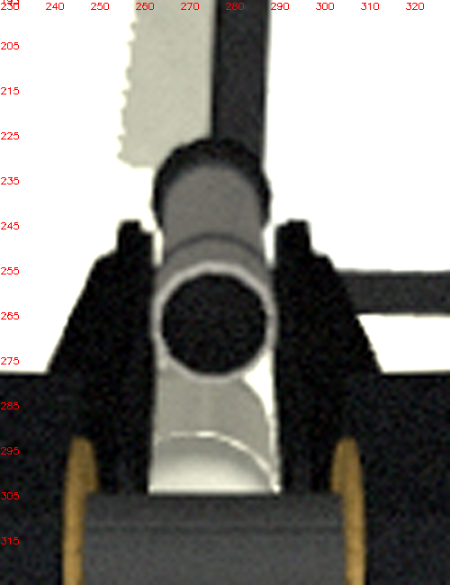

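>>> arm_command --deltas '[[[1,0,0.05,0.03,-0.02],[1,0,0.1,0.03,-0.02],[1,0,0.14,0.03,0],[1,0,0.14,0,0],[1,0,0.14,0,0],[1,0,0.1,0,0],[1,0,0.06,0,0],[1,0,0.03,0,0],[1,0,0,0,0]]]'

```text
t: 15.37
eef_pos: [544.5, 125.8, 219.8]
tcp_rot: [3.138, -0.012, 2.904]
ft_force: [0.5, -0.3, -0.6]
opening: 0.157
```

```bash
python3 ang2.py 225.2 252.8; python3 w.py w16;python3 -c "
from h import *
s=env.state();print(s['eef_pos'],s['tcp_rot'],s['ft_force'])"
```

```text
[3.02 0.74]
[-3.96 10.73]
[-4.87 11.5 ]
[544.50497523 125.51609251 219.7651636 ] [ 3.13780034 -0.01235608  2.90404131] [ 0.49606115 -0.11591566 -0.29872237]
```

View pics/w16.png

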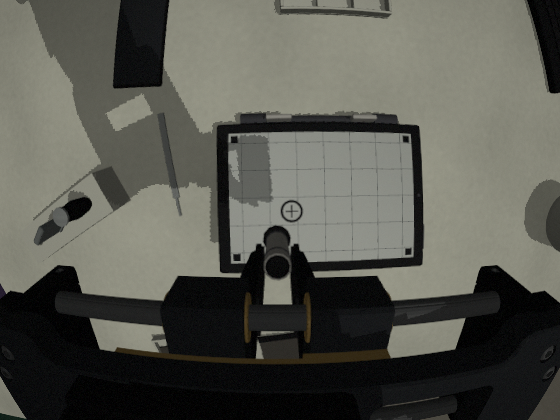

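View pics/w16z.png

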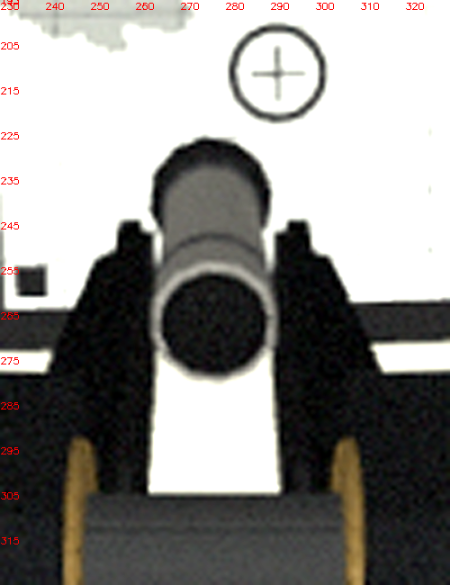

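```bash
cat > tab.py <<'E'
from h import *
A=load('w15');B=load('w16');S=load('scene0');D=load('side0')
def blob(c,u,v,h=8,dark=True):
    g=cv2.cvtColor(c['frame'],cv2.COLOR_RGB2GRAY).astype(np.float32); u,v=int(round(u)),int(round(v))
    p=cv2.resize(g[v-h:v+h+1,u-h:u+h+1],None,fx=8,fy=8,interpolation=cv2.INTER_CUBIC)
    m=((p<(p.min()+np.percentile(p,85))/2)*255).astype(np.uint8)
    n,l,st,ce=cv2.connectedComponentsWithStats(m); N=p.shape[0]
    ok=[i for i in range(1,n) if st[i,4]>200 and st[i,0]>0 and st[i,1]>0 and st[i,0]+st[i,2]<N and st[i,1]+st[i,3]<N]
    ok.sort(key=lambda i:np.hypot(*(ce[i]-N/2)))
    return (ce[ok[0]][0]+.5)/8-.5+u-h,(ce[ok[0]][1]+.5)/8-.5+v-h
def ringc(c,u,v,h=17):
    g=cv2.cvtColor(c['frame'],cv2.COLOR_RGB2GRAY).astype(np.float32); u,v=int(round(u)),int(round(v))
    p=cv2.resize(g[v-h:v+h+1,u-h:u+h+1],None,fx=8,fy=8,interpolation=cv2.INTER_CUBIC)
    m=((p<(p.min()*.5+np.median(p)*.5))*255).astype(np.uint8)
    cs,_=cv2.findContours(m,cv2.RETR_EXTERNAL,cv2.CHAIN_APPROX_NONE);N=p.shape[0]
    cs=[q for q in cs if cv2.boundingRect(q)[2]>80 and cv2.boundingRect(q)[0]>0 and cv2.boundingRect(q)[1]>0]
    cs.sort(key=lambda q:np.hypot(*(np.array(cv2.fitEllipse(q)[0])-N/2)))
    e=cv2.fitEllipse(cs[0]); return (e[0][0]+.5)/8-.5+u-h,(e[0][1]+.5)/8-.5+v-h,e[1][0]/8,e[1][1]/8
pa={'lo_t':(298.5,127.5),'lo_f':(459,142.5),'hi_f':(455.5,250.5)}
pb={'lo_t':(234.5,139),'lo_f':(405.5,139.5),'hi_f':(407.5,251.5),'hi_t':(237,257)}
ps={'lo_t':(266.1,203.5),'hi_t':(317.3,218.4),'hi_f':(374,169),'lo_f':(324,159.2)}
pd={'lo_t':(286.7,270.2),'hi_t':(245.2,221.2),'hi_f':(152.8,269.2),'lo_f':(193.1,327.7)}
for k in pa: pa[k]=blob(A,*pa[k])
for k in pb: pb[k]=blob(B,*pb[k])
ra=ringc(A,353,204);rb=ringc(B,291.5,211);print('rings',np.round(ra,1),np.round(rb,1))
pa['ring']=ra[:2];pb['ring']=rb[:2];ps['ring']=(315.8,196.7);pd['ring']=(233.7,254.2)
def multi(rs):
    M=np.zeros((3,3));b=np.zeros(3)
    for o,d in rs:
        q=np.eye(3)-np.outer(d,d);M+=q;b+=q@o
    p=np.linalg.solve(M,b); return p,[round(np.linalg.norm((np.eye(3)-np.outer(d,d))@(p-o)),1) for o,d in rs]
def fit(P,lab):
    ks=[k for k in P if k!='ring'];q=np.array([P[k] for k in ks]);c=q.mean(0);n=np.linalg.svd(q-c)[2][2];n*=np.sign(n[2])
    print(lab,'tilt',np.degrees(np.arccos(n[2])).round(2),'downhill dir',np.degrees(np.arctan2(n[1],n[0])).round(1),'ring off',((P['ring']-c)@n).round(2),'ring',P['ring'].round(1))
    return n
PW={k:multi([wray(A,*pa[k]),wray(B,*pb[k])]) for k in pa}
for k in PW: print('wrist',k,PW[k][0].round(1),PW[k][1])
fit({k:v[0] for k,v in PW.items()},'wrist')
PA={}
for k in pb:
    rs=[wray(B,*pb[k]),ray(S,*ps[k]),ray(D,*pd[k])]+([wray(A,*pa[k])] if k in pa else [])
    p,e=multi(rs);PA[k]=p;print('all',k,p.round(1),e)
n=fit(PA,'all')
# PnP in w16
def norm(c,uv):
    x=(uv[0]-c['cx'])/c['fx'];y=(uv[1]-c['cy'])/c['fy'];t=np.hypot(x,y);return [x/t*np.tan(t),y/t*np.tan(t)]
for a,b in[(134,202.4),(136,204)]:
    O=np.array([[-a/2,-b/2,0],[a/2,-b/2,0],[a/2,b/2,0],[-a/2,b/2,0]],float)
    ks=['lo_t','hi_t','hi_f','lo_f']
    ok,rv,tv=cv2.solvePnP(O,np.array([norm(B,pb[k]) for k in ks]),np.eye(3),None)
    T=np.array(B['tool_from_camera']);Rw=Ro.from_euler('xyz',B['rot']).as_matrix()
    nn=Rw@T[:3,:3]@cv2.Rodrigues(rv)[0][:,2];nn*=np.sign(nn[2])
    ctr=Rw@(T[:3,:3]@tv[:,0]+T[:3,3])+B['eef'];print('pnp tilt',np.degrees(np.arccos(nn[2])),np.degrees(np.arctan2(nn[1],nn[0])),'centre',ctr.round(1))
E
python3 tab.py
```

```text
rings [352.4 203.3  20.9  21.9] [291.2 210.7  21.3  21.5]
wrist lo_t [477.4  92.9  43.9] [np.float64(0.3), np.float64(0.3)]
wrist lo_f [520.5 290.4  44. ] [np.float64(0.0), np.float64(0.0)]
wrist hi_f [647.3 262.7  77.7] [np.float64(0.0), np.float64(0.0)]
wrist ring [569.  137.4  64.7] [np.float64(0.0), np.float64(0.0)]
wrist tilt 14.56 downhill dir 167.8 ring off 0.03 ring [569.  137.4  64.7]
all lo_t [477.2  92.3  41.9] [np.float64(0.6), np.float64(1.0), np.float64(1.9), np.float64(0.7)]
all lo_f [520.3 290.1  43.2] [np.float64(0.6), np.float64(1.2), np.float64(2.1), np.float64(0.7)]
all hi_f [647.  262.1  76.8] [np.float64(1.0), np.float64(0.9), np.float64(2.3), np.float64(1.1)]
all hi_t [604.   64.   75.9] [np.float64(1.0), np.float64(0.8), np.float64(1.8)]
all ring [569.1 136.8  62.7] [np.float64(0.8), np.float64(0.6), np.float64(2.0), np.float64(1.1)]
all tilt 14.61 downhill dir 168.9 ring off -0.56 ring [569.1 136.8  62.7]
pnp tilt 14.605962343254912 168.561991494621 centre [562.5 177.7  60.3]
pnp tilt 14.668031277171542 170.18524765981704 centre [563.5 177.9  56.5]
```

>>> arm_command --deltas '[[[1,0,-0.2,0,-0.13],[1,0,-0.3,0,-0.13],[1,0,-0.36,0,-0.13],[1,0,-0.38,0,-0.13],[1,0,-0.38,0,-0.13],[1,0,-0.38,0,-0.13],[1,0,-0.38,0,-0.13],[1,0,-0.38,0,-0.13],[1,0,-0.38,0,-0.13],[1,0,-0.36,0,-0.13],[1,0,-0.2,0,-0.08],[1,0,0,0,0]]]'

```text
t: 16.42
eef_pos: [538.9, -268.3, 219.7]
tcp_rot: [3.137, -0.01, 1.761]
ft_force: [-0.1, -0.1, -0.6]
opening: 0.159
```

>>> arm_command --deltas '[[[1,0,0,-0.2,0.05],[1,0,0,-0.3,0.02],[1,0,0,-0.3,0],[1,0,0,-0.15,0],[1,0,0,0,0]]]'

```text
t: 16.83
eef_pos: [537.0, -271.2, 122.7]
tcp_rot: [3.135, -0.007, 1.816]
ft_force: [0.3, -0.2, 0.4]
opening: 0.156
```

>>> arm_command --deltas '[[[1,-0.005,0.06,0,0],[1,-0.01,0.06,-0.01,0],[1,-0.005,0.04,-0.01,0],[1,-0.01,0.03,0,0],[1,0,0.03,0,0],[1,-0.01,0.03,0,0]]]'

```text
t: 17.33
eef_pos: [533.8, -243.6, 124.8]
tcp_rot: [3.131, -0.004, 1.819]
ft_force: [0.2, 0.4, -0.7]
opening: 0.159
```

>>> arm_command --deltas '[[[1,-0.01,0.03,0,0],[1,0,0.03,0,0],[1,-0.01,0.03,0,0]]]'

```text
t: 17.58
eef_pos: [532.3, -234.1, 126.2]
tcp_rot: [3.129, -0.001, 1.819]
ft_force: [0.4, -1.4, -0.5]
opening: 0.157
```

```bash
python3 w.py w17;python3 -c "
from h import *
s=env.state();print(s['eef_pos'],s['tcp_rot'],s['ft_force'])"
```

```text
[ 531.98678732 -233.65531205  126.20431425] [ 3.12953762e+00 -1.68102271e-03  1.81945969e+00] [ 0.34032473 -1.7390802   0.62910404]
```

View pics/w17z.png

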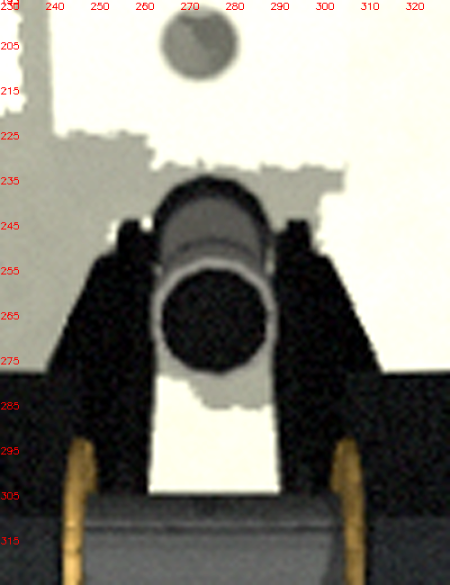

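>>> arm_command --deltas '[[[1,0,0.03,0,0],[1,-0.01,0.02,0,0]]]'

```text
t: 17.8
eef_pos: [531.2, -228.7, 126.4]
tcp_rot: [3.129, -0.001, 1.819]
ft_force: [0.8, -1.3, -1.2]
opening: 0.159
```

>>> arm_command --deltas '[[[1,0,-0.03,0,0],[1,0.01,-0.06,0,0],[1,0.01,-0.06,0,0],[1,0,-0.03,0,0],[1,0,0,0,0]]]'

```text
t: 18.22
eef_pos: [533.0, -247.9, 126.1]
tcp_rot: [3.13, -0.002, 1.819]
ft_force: [0.5, -0.3, -0.3]
opening: 0.159
```

```bash
python3 w.py w18;python3 -c "
from h import *
s=env.state();print(s['eef_pos'],s['tcp_rot'],s['ft_force'])"; python3 ang2.py 233.7 252.1
```

```text
[ 533.00855014 -247.71508704  126.09902919] [ 3.12970105e+00 -2.51914449e-03  1.81927984e+00] [-0.65136924  0.41499427 -0.15393644]
[3.02 0.74]
[-3.96 10.73]
[-8.26 16.27]
```

View pics/w18z.png

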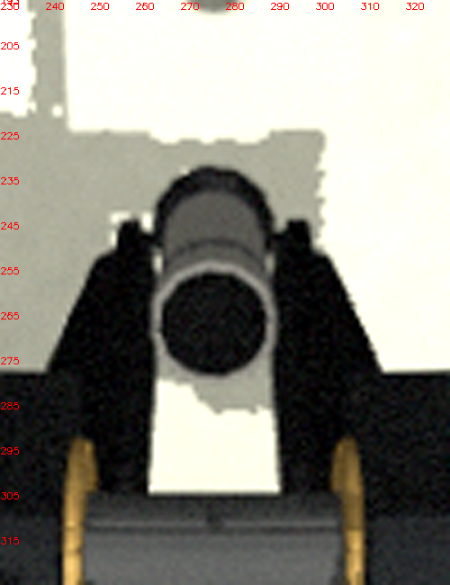

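>>> arm_command --deltas '[[[1,0,0,0,0],[1,0,0,0,0],[1,0,0,0,0],[1,0,0,0,0],[1,0,0,0,0],[1,0,0,0,0]]]'

```text
t: 18.77
eef_pos: [532.6, -247.4, 125.7]
tcp_rot: [3.13, -0.004, 1.819]
ft_force: [0.0, 0.9, -0.9]
opening: 0.153
```

```bash
cat > edge.py <<'E'
import sys
from h import *
import ang2,ang
def edges(tag):
    c=load(tag); g=cv2.cvtColor(c['frame'],cv2.COLOR_RGB2GRAY).astype(float)
    col=g[200:260,276:279].mean(1)  # axis column
    return [round(x) for x in col]
for t in sys.argv[1:]: print(t,edges(t))
E
python3 w.py w19; python3 edge.py w11 w14 w16 w18 w19;python3 -c "
from h import *
s=env.state();print(s['eef_pos'],s['tcp_rot'],s['ft_force'])"
```

```text
w11 [124, 123, 124, 124, 124, 103, 23, 9, 15, 15, 14, 19, 32, 31, 33, 48, 54, 55, 55, 55, 55, 55, 53, 53, 54, 54, 54, 53, 55, 54, 55, 53, 53, 52, 44, 44, 44, 45, 44, 43, 44, 43, 41, 29, 23, 36, 44, 44, 44, 43, 44, 45, 45, 47, 62, 65, 37, 7, 7, 4]
w14 [51, 52, 51, 54, 55, 62, 73, 92, 109, 117, 123, 122, 123, 123, 122, 123, 123, 123, 123, 123, 123, 123, 122, 123, 123, 122, 123, 122, 116, 94, 74, 55, 7, 10, 7, 11, 21, 33, 39, 39, 39, 40, 40, 39, 41, 41, 40, 32, 29, 38, 39, 38, 56, 71, 48, 6, 7, 8, 9, 6]
w16 [145, 145, 145, 145, 145, 144, 145, 145, 146, 145, 145, 145, 145, 144, 145, 146, 144, 145, 145, 145, 146, 145, 145, 145, 137, 97, 10, 8, 11, 13, 15, 26, 40, 49, 49, 49, 48, 50, 49, 49, 50, 49, 50, 49, 50, 50, 42, 31, 40, 49, 48, 49, 49, 71, 83, 52, 6, 10, 11, 8]
w18 [124, 124, 124, 124, 123, 123, 123, 122, 123, 124, 123, 123, 123, 122, 124, 123, 123, 124, 123, 123, 124, 124, 123, 124, 126, 120, 97, 79, 79, 79, 78, 66, 27, 11, 18, 18, 18, 27, 38, 40, 40, 40, 39, 40, 39, 40, 41, 38, 27, 31, 39, 38, 44, 62, 64, 35, 2, 8, 7, 11]
w19 [121, 123, 124, 124, 124, 122, 123, 123, 123, 124, 124, 123, 123, 123, 123, 123, 123, 123, 123, 123, 122, 122, 123, 123, 123, 111, 81, 80, 79, 80, 79, 66, 25, 8, 12, 11, 18, 32, 39, 41, 40, 40, 40, 40, 40, 39, 39, 36, 27, 31, 38, 39, 44, 61, 65, 38, 2, 7, 6, 7]
[ 532.62295335 -247.37882389  125.77024611] [ 3.1304252  -0.00354261  1.81902481] [-0.61320869 -0.0193627  -0.96095946]
```

>>> arm_command --deltas '[[[1,-0.01,0.06,0,0],[1,0,0.05,0,0],[1,-0.01,0.03,0,0],[1,0,0.03,0,0],[1,0,0.02,0,0]]]'

```text
t: 19.23
eef_pos: [530.6, -227.0, 125.9]
tcp_rot: [3.13, -0.002, 1.819]
ft_force: [0.4, -1.8, -1.0]
opening: 0.156
```

>>> arm_command --deltas '[[[1,0,0.01,0,0],[1,0,-0.02,0,0],[1,0.01,-0.06,0,0],[1,0.01,-0.06,0,0],[1,0,-0.03,0,0],[1,0,0,0,0]]]'

```text
t: 19.73
eef_pos: [533.0, -244.0, 126.2]
tcp_rot: [3.13, -0.002, 1.82]
ft_force: [1.0, -0.0, 0.2]
opening: 0.155
```

```bash
python3 w.py w20; python3 edge.py w20;python3 -c "
from h import *
s=env.state();print(s['eef_pos'],s['tcp_rot'],s['ft_force'])"
```

```text
w20 [58, 75, 107, 118, 123, 123, 124, 123, 123, 123, 122, 124, 123, 123, 122, 123, 122, 123, 123, 123, 123, 123, 123, 122, 122, 123, 122, 116, 94, 79, 79, 78, 79, 75, 53, 6, 8, 8, 15, 24, 35, 39, 39, 40, 39, 42, 40, 39, 32, 26, 35, 40, 42, 62, 62, 35, 7, 6, 11, 8]
[ 532.98469215 -243.79875007  126.16881426] [ 3.12965347e+00 -2.41732762e-03  1.81989165e+00] [ 1.02736832  0.68708816 -0.41413509]
```

View pics/w20z.png

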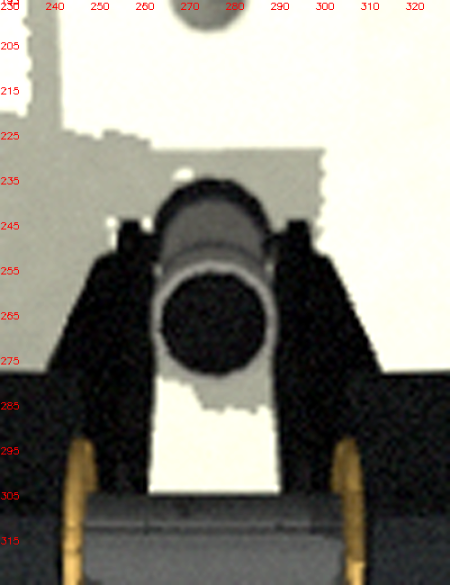

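>>> arm_command --deltas '[[[1,0.02,-0.06,0.02,0],[1,0.02,-0.06,0.06,0],[1,0,0,0.1,0],[1,0,0,0.15,0],[1,0,0,0.2,0],[1,0,0,0.2,0],[1,0,0,0.15,0],[1,0,0,0.1,0],[1,0,0,0.05,0],[1,0,0,0,0]]]'

```text
t: 20.62
eef_pos: [536.8, -257.8, 240.0]
tcp_rot: [3.129, -0.002, 1.818]
ft_force: [-0.7, -1.2, -1.2]
opening: 0.158
```

```bash
python3 w.py w21; python3 edge.py w21
```

```text
w21 [127, 127, 127, 126, 127, 126, 126, 126, 127, 128, 128, 129, 127, 127, 127, 127, 128, 127, 127, 127, 127, 127, 126, 126, 127, 126, 125, 124, 124, 124, 124, 124, 124, 122, 94, 10, 10, 15, 14, 25, 35, 41, 41, 42, 40, 42, 41, 41, 31, 29, 38, 40, 44, 65, 66, 36, 7, 6, 9, 10]
```

>>> arm_command --deltas '[[[1,0,0.05,0,0.03],[1,0,0.12,0,0.06],[1,0,0.2,0,0.1],[1,0,0.27,0,0.12],[1,0,0.3,0,0.12],[1,0,0.3,0,0.12],[1,0,0.3,0,0.12],[1,0,0.3,0,0.12],[1,0,0.3,0,0.12],[1,0,0.3,0,0.12],[1,0,0.3,0,0.12],[1,0,0.3,0,0.12]]]'

```text
t: 21.67
eef_pos: [530.0, 58.1, 229.6]
tcp_rot: [3.136, -0.017, 2.867]
ft_force: [0.1, -0.6, -0.8]
opening: 0.158
```

>>> arm_command --deltas '[[[1,0,0.3,0,0.1],[1,0,0.22,0,0.06],[1,0,0.15,0,0.03],[1,0,0.08,0,0],[1,0,0.03,0,0],[1,0,0,0,0]]]'

```text
t: 22.17
eef_pos: [525.8, 146.4, 225.2]
tcp_rot: [3.137, -0.025, 3.042]
ft_force: [0.2, -0.3, -0.1]
opening: 0.157
```

```bash
python3 w.py w22; python3 edge.py w22;python3 -c "
from h import *
s=env.state();print(s['eef_pos'],s['tcp_rot'],s['ft_force'])"
```

```text
w22 [141, 141, 141, 141, 140, 140, 140, 140, 142, 141, 141, 141, 141, 141, 142, 142, 136, 130, 138, 139, 120, 67, 40, 78, 119, 137, 141, 143, 143, 142, 121, 92, 130, 140, 109, 11, 11, 12, 16, 29, 41, 47, 45, 46, 45, 46, 45, 45, 38, 33, 40, 44, 48, 74, 75, 40, 6, 8, 12, 9]
[525.7892891  145.95145281 225.14713187] [ 3.13709412 -0.02493261  3.04113998] [ 0.30128051  0.15121358 -0.78304892]
```

View pics/w22z.png

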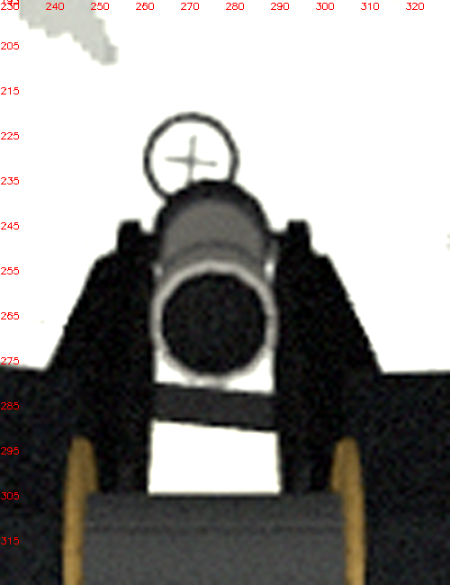

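```bash
cat > world.py <<'E'
import sys
from h import *
import ang,ang2
def axis(rot,th): return Ro.from_euler('xyz',rot).as_matrix()@np.array([np.sin(th),0,-np.cos(th)])
n=np.array([np.sin(np.radians(14.6))*np.cos(np.radians(168.2)),np.sin(np.radians(14.6))*np.sin(np.radians(168.2)),np.cos(np.radians(14.6))])
# baseline bias from w11 (vertical in socket)
x0b,thb=ang.solve(205.5,253.9)
w=load('w11');th_true=None
R=Ro.from_euler('xyz',w['rot']).as_matrix();up=R.T@[0,0,1];tt=np.degrees(np.arctan2(up[0],-up[2]))
bias=thb-tt
if __name__=='__main__':
    rc,rt=float(sys.argv[1]),float(sys.argv[2]);yaw=float(sys.argv[3]) if len(sys.argv)>3 else None
    x0,th=ang.solve(rc,rt); t=th-bias
    s=env.state();rot=np.array(s['tcp_rot']);
    a=axis(rot,np.radians(t)); print('bias',round(bias,2),'x0',x0.round(1),'th tool',t.round(2),'axis tilt',np.degrees(np.arccos(a[2])).round(2),'dir',np.degrees(np.arctan2(a[1],a[0])).round(1),'angle to n',np.degrees(np.arccos(a@n)).round(2))
    if yaw is not None: rot[2]=yaw
    a=axis(rot,np.radians(t)); print('at yaw',rot[2],'angle to n',np.degrees(np.arccos(a@n)).round(2),'tilt',np.degrees(np.arccos(a[2])).round(2))
    for lab,xx,tq in[('raw',x0,th),('corr',x0,t)]:
        p=ang.pt(xx,np.radians(tq),-85,0);pw=Ro.from_euler('xyz',rot).as_matrix()@p+s['eef_pos']
        print(lab,'tip tool',p.round(1),'world now',pw.round(1))
    print('tcp',s['eef_pos'].round(1),s['tcp_rot'].round(3))
E
python3 world.py 234.0 252.5 2.932
```

```text
bias 0.94 x0 -8.5 th tool 15.35 axis tilt 13.92 dir 175.3 angle to n 1.87
at yaw 2.932 angle to n 0.71 tilt 13.92
raw tip tool [-32.3   0.   86.8] world now [555.4 140.1 137.6]
corr tip tool [-31.    0.   87.2] world now [554.1 140.3 137.2]
tcp [525.8 146.  225.1] [ 3.137 -0.025  3.041]
```

>>> arm_command --deltas '[[[1,0.02,0,-0.03,-0.04],[1,0.03,0,-0.07,-0.06],[1,0.03,0,-0.1,-0.04],[1,0.02,0,-0.12,0],[1,0,0,-0.1,0],[1,0,0,-0.06,0],[1,0,0,-0.02,0],[1,0,0,0,0]]]'

```text
t: 22.88
eef_pos: [536.7, 138.6, 172.7]
tcp_rot: [3.138, -0.025, 2.915]
ft_force: [-0.3, -0.9, -0.1]
opening: 0.157
```

```bash
sed 's/\[200:380,130:270\]/[130:250,240:400]/; s/\[80:260,300:440\]/[160:280,160:320]/; s/2.8/2.4/g' v.py > v2.py; python3 v2.py t6; python3 w.py w23; python3 edge.py w23
```

```text
[536.7 138.6 172.7] [ 3.1381 -0.0247  2.9155] [-0.3 -0.9 -0.1] 0.15668952884490875
w23 [99, 98, 99, 99, 99, 99, 99, 98, 98, 98, 98, 99, 98, 98, 98, 99, 99, 99, 108, 125, 135, 148, 148, 132, 78, 38, 72, 121, 142, 148, 148, 149, 147, 145, 113, 12, 13, 11, 18, 31, 43, 47, 46, 48, 48, 47, 48, 48, 40, 35, 43, 46, 50, 76, 77, 44, 7, 10, 5, 13]
```

View pics/t6.png

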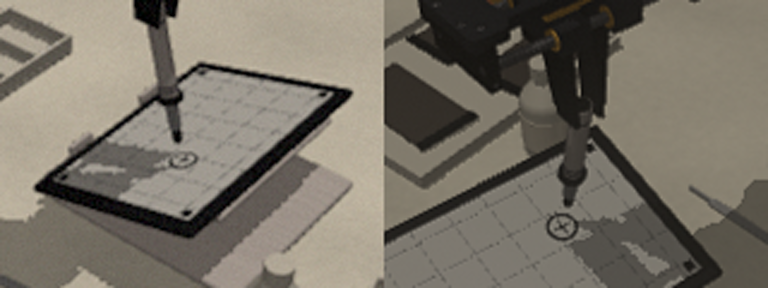

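View pics/w23z.png

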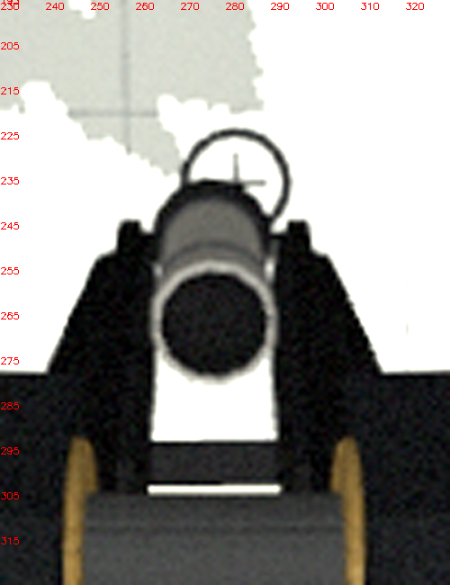

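```bash
cat > z.py <<'E'
import sys
from h import *
t=sys.argv[1]
a=cv2.imread(f'pics/{t}scene.png')[160:215,290:340];b=cv2.imread(f'pics/{t}side.png')[210:270,215:265]
a=cv2.resize(a,None,fx=8,fy=8,interpolation=cv2.INTER_CUBIC);b=cv2.resize(b,None,fx=8,fy=8,interpolation=cv2.INTER_CUBIC)
a=cv2.copyMakeBorder(a,0,b.shape[0]-a.shape[0],0,0,cv2.BORDER_CONSTANT)
im=np.hstack([a,b]);im=cv2.convertScaleAbs(im,alpha=1.5)
for i in range(0,800,40): cv2.putText(im,str(i%400),(i,8),0,.3,(0,0,255))
for i in range(0,480,40): cv2.putText(im,str(i),(0,i),0,.3,(0,0,255))
cv2.imwrite(f'pics/{t}zz.png',im)
E
python3 z.py t6; python3 world.py 234.2 252.7
```

```text
bias 0.94 x0 -8.7 th tool 15.38 axis tilt 14.05 dir 168.0 angle to n 0.56
at yaw 2.915920738447234 angle to n 0.56 tilt 14.05
raw tip tool [-32.5   0.   86.8] world now [566.9 132.5  86.1]
corr tip tool [-31.2   0.   87.2] world now [565.6 132.8  85.7]
tcp [537.1 139.  173.6] [ 3.138 -0.023  2.916]
```

View pics/t6zz.png

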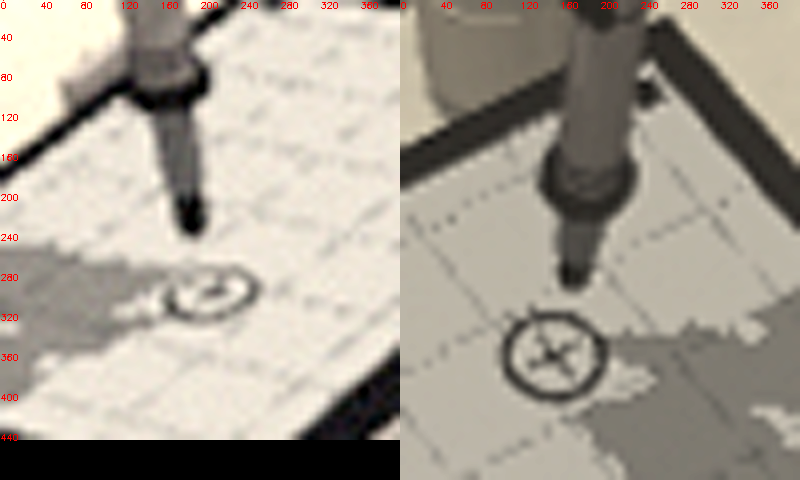

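```bash
cat > rel.py <<'E'
from world import *
def rel(tag,cs,cd,rs=None,rd=None):
    S=load(tag+'scene');D=load(tag+'side')
    f=lambda p,o:((p[0]+.5)/8-.5+o[0],(p[1]+.5)/8-.5+o[1])
    C,e=tri(ray(S,*f(cs,(290,160))),ray(D,*f(cd,(215,210))))
    if rs is None: Rg,e2=tri(ray(S,315.8,196.7),ray(D,233.7,254.2))
    else: Rg,e2=tri(ray(S,*f(rs,(290,160))),ray(D,*f(rd,(215,210))))
    tip=C-4*n; d=tip-Rg; x=np.cross(np.array([-np.sin(np.radians(-11.8)),-np.cos(np.radians(-11.8)),0])*-1,n)
    y=np.cross(n,x)
    print('C',C.round(1),e.round(1),'ring',Rg.round(1),e2.round(1),'tip-ring',d.round(1),'along n',(d@n).round(1),'up-slope x',(d@x).round(1),'y',(d@y).round(1))
E
python3 -c "
from rel import *
rel('t6',(192,221),(173,271),(211,293),(153,356))
print(n)"
```

```text
C [564.8 130.7  89.1] 2.2 ring [568.6 136.2  63.3] 2.6 tip-ring [-2.8 -5.7 21.9] along n 21.6 up-slope x 1.3 y -7.2
[-0.24674247  0.05154719  0.96770917]
```

>>> arm_command --deltas '[[[1,0,0.03,-0.02,0.01],[1,0.01,0.03,-0.04,0],[1,0.01,0,-0.05,0],[1,0,0,-0.03,0],[1,0,0,0,0],[1,0,0,0,0]]]'

```text
t: 23.53
eef_pos: [539.6, 146.4, 159.4]
tcp_rot: [3.137, -0.021, 2.926]
ft_force: [-0.2, -0.4, 0.2]
opening: 0.156
```

```bash
python3 v2.py t7; python3 w.py w24; python3 edge.py w24;python3 z.py t7; python3 world.py 234.2 252.7
```

```text
[539.6 146.4 159.4] [ 3.1367 -0.0211  2.9259] [-0.2 -0.4  0.2] 0.15550872531146853
w24 [98, 99, 99, 98, 99, 98, 99, 99, 99, 98, 98, 99, 97, 99, 99, 99, 98, 98, 98, 99, 99, 100, 112, 135, 148, 146, 120, 41, 28, 87, 135, 148, 149, 146, 114, 11, 10, 12, 21, 33, 43, 48, 48, 48, 48, 47, 48, 47, 39, 34, 43, 47, 52, 77, 79, 44, 10, 11, 14, 13]
bias 0.94 x0 -8.7 th tool 15.38 axis tilt 14.2 dir 168.8 angle to n 0.42
at yaw 2.9257165457979664 angle to n 0.42 tilt 14.2
raw tip tool [-32.5   0.   86.8] world now [569.8 140.1  72.3]
corr tip tool [-31.2   0.   87.2] world now [568.5 140.4  72. ]
tcp [539.7 146.3 159.8] [ 3.137 -0.021  2.926]
```

View pics/t7zz.png

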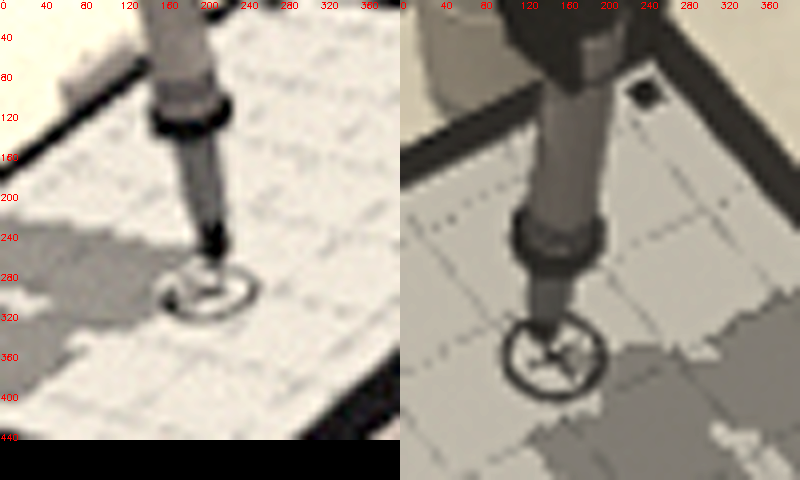

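View pics/w24z.png

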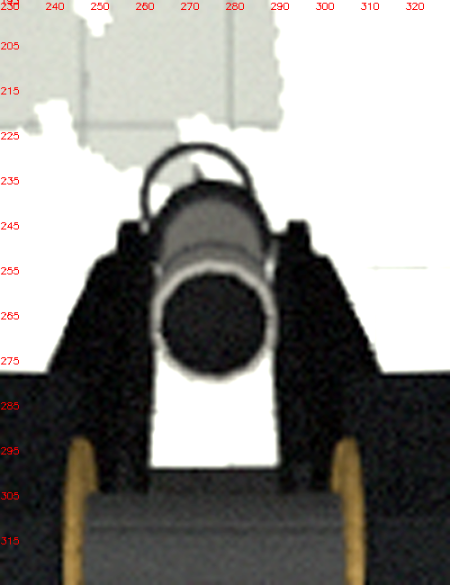

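```bash
python3 -c "
from rel import *
rel('t7',(213,249),(145,325),(210,293),(153,356))"
```

```text
C [567.7 138.4  75.8] 2.2 ring [568.5 136.1  63.3] 2.3 tip-ring [0.2 2.  8.6] along n 8.4 up-slope x 2.6 y 1.1
```

>>> arm_command --deltas '[[[1,-0.01,-0.01,-0.02,0],[1,-0.005,-0.01,-0.02,0],[1,0,0,0,0],[1,0,0,0,0]]]'

```text
t: 24.02
eef_pos: [538.1, 143.9, 155.7]
tcp_rot: [3.136, -0.02, 2.925]
ft_force: [1.4, -0.6, -0.8]
opening: 0.155
```

```bash
python3 v2.py t8; python3 w.py w25; python3 edge.py w25;python3 z.py t8; python3 world.py 234.2 252.7
```

```text
[538.1 143.9 155.7] [ 3.1363 -0.0201  2.9255] [ 1.4 -0.6 -0.8] 0.15462650065505143
w25 [99, 98, 99, 99, 98, 98, 98, 98, 98, 98, 97, 98, 98, 99, 98, 99, 98, 100, 100, 98, 98, 98, 113, 137, 137, 135, 148, 142, 106, 23, 48, 109, 148, 141, 104, 12, 13, 14, 18, 33, 43, 48, 47, 48, 47, 47, 47, 49, 39, 34, 41, 46, 53, 76, 79, 44, 8, 13, 15, 14]
bias 0.94 x0 -8.7 th tool 15.38 axis tilt 14.24 dir 168.8 angle to n 0.39
at yaw 2.925649291239865 angle to n 0.39 tilt 14.24
raw tip tool [-32.5   0.   86.8] world now [568.4 137.8  68.4]
corr tip tool [-31.2   0.   87.2] world now [567.1 138.1  68. ]
tcp [538.2 144.  155.8] [ 3.136 -0.02   2.926]
```

View pics/t8zz.png

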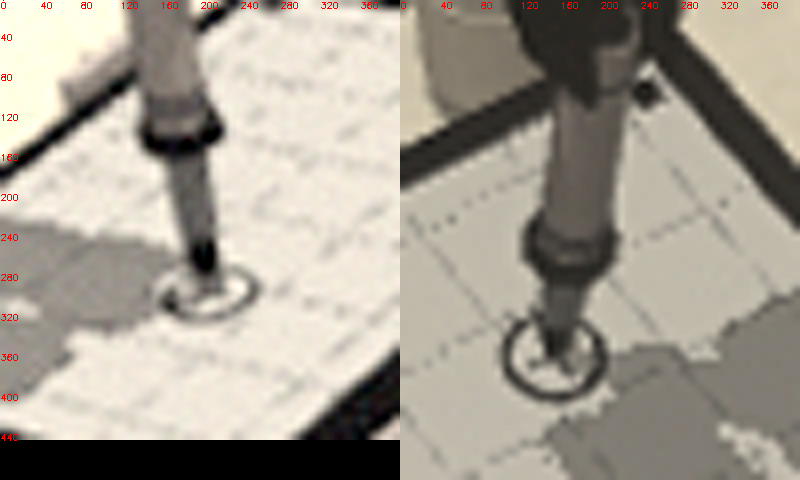

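View pics/w25z.png

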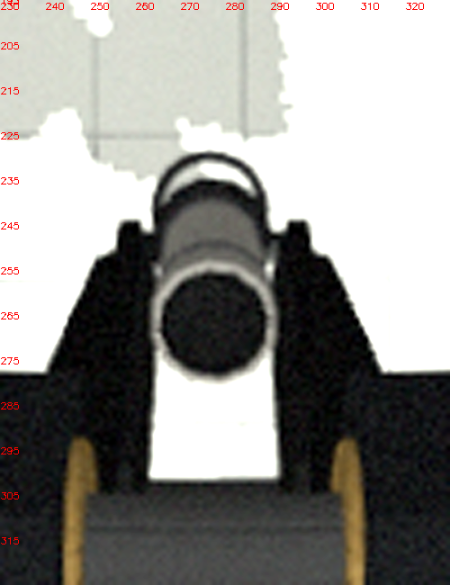

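```bash
python3 -c "
from rel import *
rel('t8',(206,263),(158,341),(210,293),(153,356))"
```

```text
C [565.8 137.3  71.1] 3.5 ring [568.5 136.1  63.3] 2.3 tip-ring [-1.7  1.   3.9] along n 4.2 up-slope x -0.5 y 0.9
```

>>> arm_command --deltas '[[[1,0.005,-0.005,-0.02,0],[1,0.005,0,-0.02,0],[1,0,0,0,0]]]'

```text
t: 24.42
eef_pos: [539.4, 143.5, 151.6]
tcp_rot: [3.136, -0.019, 2.926]
ft_force: [-0.5, -0.4, -0.7]
opening: 0.159
```

>>> arm_command --deltas '[[[1,0.005,0,-0.02,0],[1,0,0,0,0]]]'

```text
t: 24.58
eef_pos: [540.0, 143.5, 149.3]
tcp_rot: [3.136, -0.02, 2.926]
ft_force: [0.8, -0.7, 1.0]
opening: 0.157
```

```bash
python3 v2.py t9; python3 w.py w26; python3 edge.py w26;python3 z.py t9; python3 world.py 234.2 252.7
```

```text
[540.  143.5 149.3] [ 3.1361 -0.0195  2.9257] [ 0.8 -0.7  1. ] 0.15723845627164584
w26 [99, 99, 100, 99, 99, 100, 99, 99, 99, 99, 98, 99, 99, 99, 99, 99, 99, 98, 99, 100, 100, 99, 99, 99, 96, 115, 149, 145, 112, 19, 38, 103, 148, 146, 113, 14, 8, 15, 19, 30, 43, 48, 47, 48, 48, 48, 48, 47, 39, 35, 43, 48, 52, 77, 79, 43, 7, 8, 9, 14]
bias 0.94 x0 -8.7 th tool 15.38 axis tilt 14.28 dir 168.9 angle to n 0.36
at yaw 2.9256599632304914 angle to n 0.36 tilt 14.28
raw tip tool [-32.5   0.   86.8] world now [570.3 137.4  62.3]
corr tip tool [-31.2   0.   87.2] world now [569.  137.6  62. ]
tcp [540.1 143.5 149.7] [ 3.136 -0.019  2.926]
```

View pics/t9zz.png

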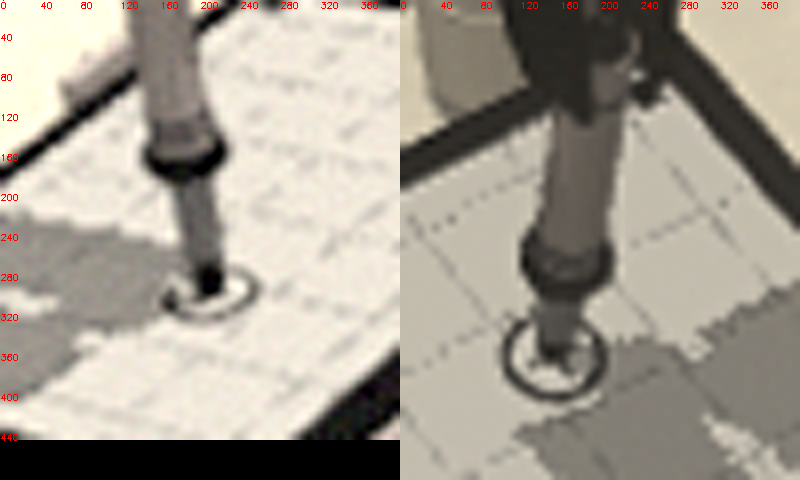

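>>> arm_command --deltas '[[[1,0.005,0,-0.015,0],[1,0,0,-0.01,0],[1,0,0,0,0]]]'

```text
t: 24.98
eef_pos: [540.7, 143.5, 147.3]
tcp_rot: [3.136, -0.019, 2.926]
ft_force: [-0.2, -0.4, 1.6]
opening: 0.159
```

```bash
python3 - <<'E'
from world import *
F=[]
for i in range(10):
    s=env.state();F.append(s['ft_force']);env.read_camera('side')
F=np.array(F);print(F.mean(0).round(2),F.std(0).round(2),(F@n).mean().round(2),s['t'],s['eef_pos'],s['tcp_rot'])
E
python3 v2.py t10; python3 w.py w27; python3 edge.py w27;python3 z.py t10; python3 world.py 234.2 252.7
```

```text
[-0.44 -0.21  1.24] [0.58 0.46 0.67] 1.3 25.4333 [540.73068843 143.49319124 147.47269519] [ 3.1358804  -0.01856209  2.92571895]
[540.7 143.5 147.5] [ 3.1359 -0.0185  2.9257] [0.1 0.7 1.9] 0.1562873302902257
w27 [99, 99, 99, 99, 99, 99, 100, 99, 100, 99, 99, 99, 98, 100, 100, 100, 99, 99, 99, 98, 99, 100, 99, 99, 94, 102, 126, 134, 122, 24, 32, 102, 149, 143, 104, 11, 10, 13, 17, 33, 44, 49, 47, 48, 48, 47, 47, 47, 39, 35, 43, 48, 52, 77, 79, 43, 5, 11, 12, 13]
bias 0.94 x0 -8.7 th tool 15.38 axis tilt 14.32 dir 168.9 angle to n 0.33
at yaw 2.9257106689772683 angle to n 0.33 tilt 14.32
raw tip tool [-32.5   0.   86.8] world now [571.  137.4  60.1]
corr tip tool [-31.2   0.   87.2] world now [569.7 137.7  59.7]
tcp [540.7 143.5 147.4] [ 3.136 -0.019  2.926]
```

View pics/t10zz.png

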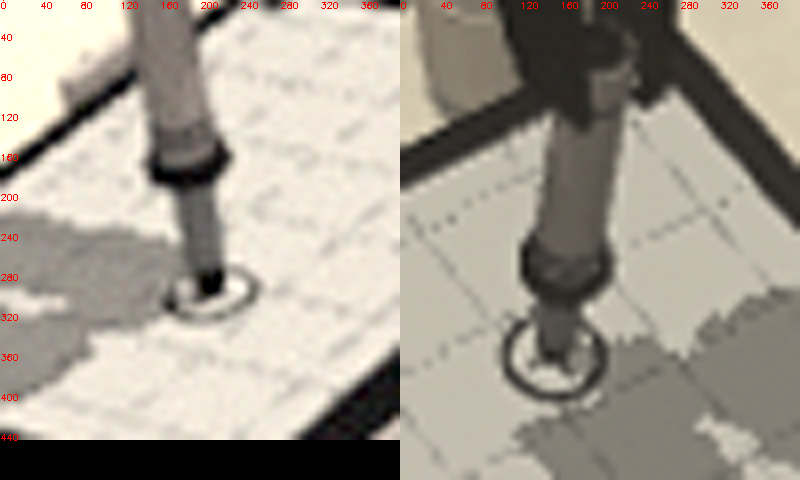

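View pics/w27z.png

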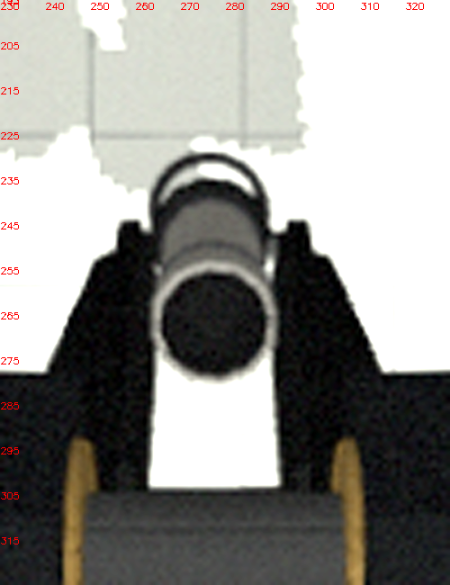

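>>> arm_command --deltas '[[[1,0.003,0,-0.012,0],[1,0,0,0,0],[1,0,0,0,0]]]'

```text
t: 25.88
eef_pos: [541.1, 143.5, 146.2]
tcp_rot: [3.136, -0.018, 2.926]
ft_force: [-0.7, -0.6, 1.7]
opening: 0.156
```

```bash
cat > f.py <<'E'
from world import *
F=[];P=[]
for i in range(24):
    s=env.state();F.append(s['ft_force']);P.append(s['eef_pos']);env.read_camera('side')
F=np.array(F);f=F@n+.67;print(F.mean(0).round(2),'Fn',f.mean().round(2),'+-',(f.std()/24**.5).round(2),'comp',((f.mean()-.4)/.4).round(2),s['t'],s['eef_pos'].round(2),s['tcp_rot'].round(4),'drift',(P[-1]-P[0]).round(2))
E
python3 f.py
```

```text
[-0.65 -0.21  1.77] Fn 2.54 +- 0.1 comp 5.34 27.0333 [541.06 143.52 146.21] [ 3.1358 -0.0185  2.9257] drift [-0.01 -0.02 -0.  ]
```

```bash
python3 v2.py t11; python3 w.py w28; python3 edge.py w28;python3 z.py t11; python3 world.py 234.2 252.7
```

```text
[541.1 143.5 146.2] [ 3.1358 -0.0184  2.9257] [-0.1 -0.3  1.9] 0.15551182766689264
w28 [99, 99, 100, 100, 100, 99, 99, 99, 98, 99, 98, 100, 99, 100, 100, 100, 99, 101, 99, 99, 100, 99, 99, 100, 92, 87, 99, 120, 123, 33, 32, 97, 147, 143, 104, 13, 10, 15, 18, 33, 44, 49, 48, 48, 50, 49, 48, 47, 37, 34, 42, 47, 52, 78, 79, 43, 6, 12, 11, 10]
bias 0.94 x0 -8.7 th tool 15.38 axis tilt 14.33 dir 168.9 angle to n 0.33
at yaw 2.9257408191004073 angle to n 0.33 tilt 14.33
raw tip tool [-32.5   0.   86.8] world now [571.4 137.4  58.9]
corr tip tool [-31.2   0.   87.2] world now [570.1 137.7  58.5]
tcp [541.1 143.5 146.2] [ 3.136 -0.018  2.926]
```

View pics/t11zz.png

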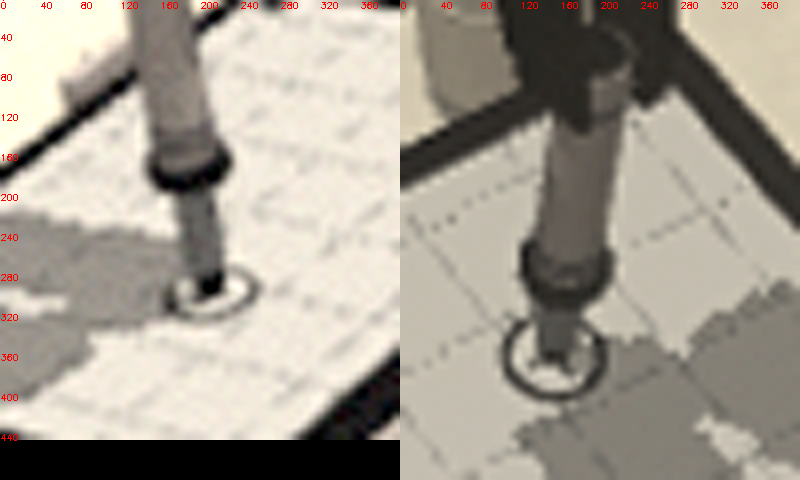

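View pics/t11scene.png

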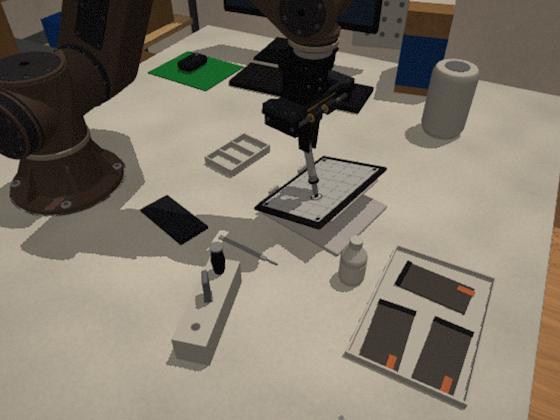

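View pics/w28.png

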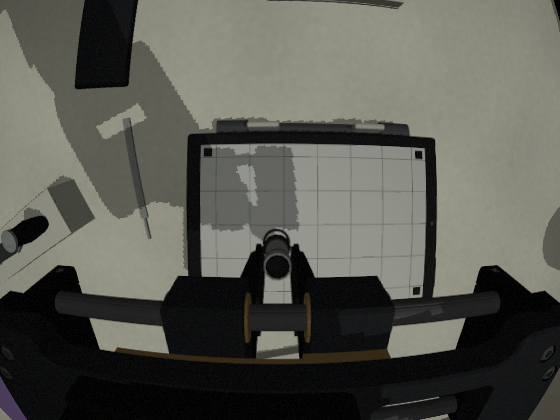

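```bash
python3 -c "
from h import *
print(env.job_done()); s=env.state();print(s['t'],s['eef_pos'],s['ft_force'],s['opening'])"
```

```text
the job is handed in; nothing more can be done
None
the job is handed in; nothing more can be done
```

The stylus is out of the rack and held still in the gripper, with its rubber tip pressed on the cross in the ring. I handed the job in at about 27 s.

**How it was done:** the arm moves can't tilt the tool, so I leaned the stylus in the jaws by pushing its lower sleeve against the end of the rack. The first grasp slid too far across the pads. I put the stylus back in its socket, gripped it higher and off-centre, and leaned it again. It lost some lean on the first trip to the tablet, so I leaned it a third time at the rack and then moved slowly.

**Last checks before handing in:**

| Check | Result |
|---|---|
| Tablet tilt | 14.6°, agreed by the wrist, scene and side views |
| Stylus angle off square to the glass | about 0.3°; the wrist angle measurement carries roughly ±1° |
| Tip position | about 1 mm or less from the cross in all three views |
| Push on the glass | 2.5 N ± 0.1 N, after allowing for the stylus weight |
| Spring travel | 5.3 mm from force, 5.7 mm from geometry |
| Other items | driver, scraper, bottle and tweezers look the same as at the start in the last scene picture |

**Disagreements and contact forces:**
- **Views:** rays from the scene and side cameras missed each other by 2 to 3.5 mm, so I used differences between tip and ring rather than absolute positions.
- **Gripper tilt:** the gripper itself drifted about 1° off vertical. The angle above includes this.
- **Contact with the rack:** I pressed the stylus on the rack on purpose. It also jammed briefly at about 24 N while going back into its socket.

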